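# Clear the repair bench: tools to the tray, bottle and can to the caddy

## Task

Tidy up after the repair: lay the screwdriver and the adjustable spanner in the red tray so that they lie wholly inside it, and stand the blue cleaner bottle and the yellow-labelled grease can upright on the floor of the green caddy. The bottle and the can stand beneath the low lamp bar: take them out from under it without bumping the lamp, and leave the screw jar, the multimeter and the drip tray where they are.

Things in the scene. Friction and masses are not known exactly. Their poses are not given: they have to be found in the camera images.
- tool_tray: Red open tray, fixed, 250 (x) x 160 (y) x 45 mm high, walls and floor 5 mm, no dividers. Origin: centre of its underside; x along its length, z up.
- bottle_caddy: Green open box, fixed, 210 (x) x 130 (y) x 50 mm high, walls and floor 5 mm, with one 5 mm cross wall at x = 0 as high as the sides, making two compartments centred at x = -51 and +51 mm. Origin: centre of its underside; x along its length, z up.
- light_bar: Low bench lamp, fixed: a level aluminium bar 32 (x) x 380 (y) x 22 mm thick, underside 219 mm and top 242 mm above the table, above the bottle, can and jar. At y = -178 and +178 mm, 16 mm arms run back at bar height to 18 mm posts at x = +115 mm (feet 56 mm across, 8 mm high). Origin: on the table under the bar's middle; x away from the robot, y along the bar, z up.
- cleaner_bottle: Small blue plastic bottle with a red cap and paper label, 44 mm across, 110 mm tall, straight-sided up to 85 mm, standing under the lamp bar, 140 g. Origin: centre of its base; z up along its axis.
- grease_can: Steel can with a yellow label, 44 mm across, 110 mm tall, straight-sided to 95 mm, standing under the lamp bar, 160 g. Origin: centre of its base; z up along its axis.
- screwdriver: Screwdriver lying flat, 180 mm long: orange handle 85 mm long and 29 mm thick from x = -90 to -5 mm, then a 7 mm steel blade to x = +90 mm; the axis is 14.5 mm above the table. 90 g, centre of mass near x = -42 mm. Origin: on the underside at mid length; x towards the blade tip, z up.
- screwdriver_front (a point): Point at the screwdriver's blade tip.
- screwdriver_back (a point): Point at the butt of the screwdriver's handle.
- spanner: Adjustable spanner lying flat, 170 mm long, 14 mm thick: shank 20 mm wide with a blue sleeve from x = -47 to +23 mm, jaws 36 mm wide from x = +38 to +90 mm, ring end 30 mm across at x = -65 mm. 170 g, centre of mass near x = +6 mm. Origin: on the underside; x towards the jaws, z up.
- spanner_front (a point): Point at the open end of the spanner's jaws.
- spanner_back (a point): Point at the ring end of the spanner.
- screw_jar: Bystander: squat amber glass jar with a black lid, 54 mm across, 75 mm tall, standing in the row under the lamp bar. Origin: centre of its base.
- multimeter: Bystander: yellow and black multimeter lying flat, 132 (x) x 70 (y) x 41 mm high with its dial, between the two tools. Origin: centre of its underside.
- drip_tray: Bystander: black drip tray with a steel grille, 110 (x) x 200 (y) x 34 mm high, behind the lamp bar. Origin: centre of its underside.
There are look-alikes about, which are no part of the job. Several things look just like the screwdriver: the one meant starts farthest to the robot's right.

How it is judged:
By the outcome, as a careful person would: the job done as asked, in the order asked, and still so for the second after the job is handed in, with the robot touching nothing.
It also fails if it takes over 72 s, if anything falls off the work surface, if the arm or the gripper's body presses on something with over 40 N, if the wrist force passes 120 N, or if a joint passes its speed limit or range.

## Robot

A 7-joint arm with a two-finger parallel gripper is mounted at the origin on the work surface. World frame = base frame: x ahead of the robot, y to its left, z up, the work surface at z = 0. Lengths are in m, angles in rad, forces in N, time in s.
With the tool pointing down it reaches from about 0.425 to 0.875 m from the base axis. Payload 8.4 kg.
Tool frame: the origin (TCP) lies on the mounting face of the last link; the fingertips stand 182 mm ahead of it and the grasp point (between the pads) lies 164 mm ahead of it (arm.tip_reach is the distance from the TCP to the fingertips, in m); z points along the fingers, y is the line along which they close (so a half turn about z gives the same grasp; the last joint's range is limited). The gripper opens to 87 mm and grips with 3 to 60 N. Pads are 19 mm wide; open, the fingers measure 117 mm over their backs; the gripper's body (75 mm by 190 mm) begins 51 mm behind the grasp point.
Start: joints at [-1.208, 0.333, 0.04, 1.465, -0.013, 1.343, -0.059], TCP at [0.29, 0.582, 0.405] pointing down, gripper open.
Joint ranges: [-2.58, 2.58], [-0.38, 2.09], [-1.3, 1.39], [0.25, 2.4], [-1.5, 4.64], [0.08, 2.09], [-2.65, 2.65]. Speed limits (rad/s): [2.22, 2.22, 2.79, 2.79, 3.14, 3.14, 3.14].

## Interface

Orientations are given as a 3x3 rotation matrix whose columns are the frame's x, y, z axes.
In Python, from bench import arm, get_image, calibration gives the robot as it stands.
- The arm moves only by the tool apply_moves, never from a script. Its arguments are lists of equal length, an entry for each row: "xyz": the shift along the world's x, y, z in units of 0.1 m (1.0 is 0.1 m), a list of three; "yaw": the turn about the world's z in units of 0.5 rad (1.0 is 0.5 rad); "grip": the opening, from -1 (shut) to 1 (fully open). A call has 1 to 20 rows; each row is the pose to reach, as a shift and turn from the pose commanded when the call began; what a row does not reach only later rows make up. A row lasts 1/12 s, in which the tool goes at most 41.7 mm and 7.16 degrees, less where a joint would pass 70% of its speed; a pose out of reach is approached as far as the arm can. A call with a number of a shift or a turn outside -1 to 1 is refused whole. A call with a gripper value outside its range is refused whole. The fingers move at their own pace and stop on an object; the grip force is fixed at half the most. Time passes only in rows, so rows that repeat a pose let the fingers close. It gives the time, the measured TCP pose, the force, the opening and the grip force at its end, in the units of the state.
- arm.observe(): the state, without advancing time (a new reading comes with each control period).
- get_image(name): name is "scene" or "side" or "wrist"; returns the picture (400x640x3 uint8, blue, green, red); there is no depth.
- calibration(name): a dict with "vertical_fov" (degrees; the focal length in pixels is half the picture's height over the tangent of half this angle, whatever the lens; pixels are square), "cx", "cy" (the principal point, pixels), "origin" and "orientation" of the camera in the world. Camera axes: x right, y up, looking along -z (the intrinsics and any distortion apply to the point x, -y, -z); pixel columns grow to the right and rows downward; lengths in m; the calibration is good to about 2 mm. The wrist camera is an equidistant fisheye: a pixel r from the principal point sees the ray r / f radians off the axis. A picture is of the moment at which its call begins: read the wrist's pose just before it. calibration takes no time and is no camera call; for the wrist camera it gives the pose at the moment of the call.
- arm.close_job(): hands the job in; it is judged then, once.
The state is a dict: "clock": time; "q": joint angles; "joint_vel": joint speeds; "joint_torque": joint torques, N m; "ee_pos": TCP position; "ee_rot": TCP orientation; "ft_force": force on the tool from outside, world axes, zero at the start; "ft_torque": the same for the moment, N m; "gripper_width": finger opening in m; "grip_force": force on a finger pad.
Only numpy, scipy, OpenCV 4.12 (cv2) and the standard library are available. Lean on these libraries where they do the work, as an engineer would, in place of code of your own. Each camera call takes 0.05 s, during which the arm holds its last target. There are 200 camera calls.

## Working session

There is one attempt and no reset: what is moved stays moved. The work goes in short steps, Python scripts to look and compute and a tool call to move; the robot and the scene stay as the last step left them, time stands still between calls to the robot, and variables do not carry over. Pictures are saved under pics/ and viewed, at most 10 in all, crops included, and the job is handed in when it is done.

Besides the shell and the picture viewer there is one more tool, called as a command line: name --pt "numbers of a row" for each row, then --argument value for the rest. apply_moves: Moves the arm, as the interface text tells. Shifts and turns lie within -1 to 1; 1 stands for 0.1 m of shift or 0.5 rad of turn. Its arguments: {"type":"object","properties":{"xyz":{"type":"array"},"yaw":{"type":"array"},"grip":{"type":"array"}},"required":["xyz","yaw","grip"]}

```bash
ls; mkdir -p pics
cat > h.py <<'E'
import numpy as np, cv2
from bench import arm, get_image, calibration
def ray(name,u,v,c=None):
    c=c or calibration(name); f=200/np.tan(np.radians(c["vertical_fov"])/2)
    x=(u-c["cx"])/f; y=(v-c["cy"])/f
    if name=="wrist":
        r=np.hypot(x,y); s=np.sin(r)/r if r>1e-9 else 1; d=np.array([x*s,-y*s,-np.cos(r)])
    else: d=np.array([x,-y,-1.])
    return np.array(c["origin"]),np.array(c["orientation"])@d
def onz(name,u,v,z,c=None):
    o,d=ray(name,u,v,c); return o+d*(z-o[2])/d[2]
def proj(name,p,c=None):
    c=c or calibration(name); f=200/np.tan(np.radians(c["vertical_fov"])/2)
    q=np.array(c["orientation"]).T@(np.array(p)-c["origin"])
    return c["cx"]-f*q[0]/q[2], c["cy"]+f*q[1]/q[2]
E
python3 - <<'E'
from h import *
for n in ["scene","side"]:
    cv2.imwrite(f"pics/{n}0.png",get_image(n)); c=calibration(n); print(n,{k:np.round(v,3).tolist() for k,v in c.items() if not isinstance(v,str)})
s=arm.observe(); print(s["clock"],np.round(s["ee_rot"],2).tolist())
E
```

```text
pics
scene {'vertical_fov': 42.824, 'cx': 318.458, 'cy': 199.752, 'origin': [1.075, -0.8, 0.981], 'orientation': [[0.855, -0.337, 0.394], [0.518, 0.556, -0.65], [-0.0, 0.76, 0.65]]}
side {'vertical_fov': 56.062, 'cx': 312.648, 'cy': 203.69, 'origin': [0.208, 0.956, 0.552], 'orientation': [[-0.949, 0.142, -0.281], [-0.314, -0.491, 0.812], [-0.023, 0.859, 0.511]]}
0.1 [[-0.9, 0.45, -0.0], [0.45, 0.9, -0.0], [-0.0, -0.0, -1.0]]
```

View pics/scene0.png

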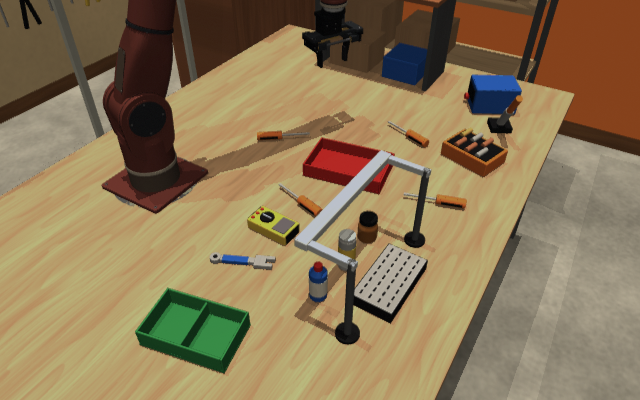

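View pics/side0.png

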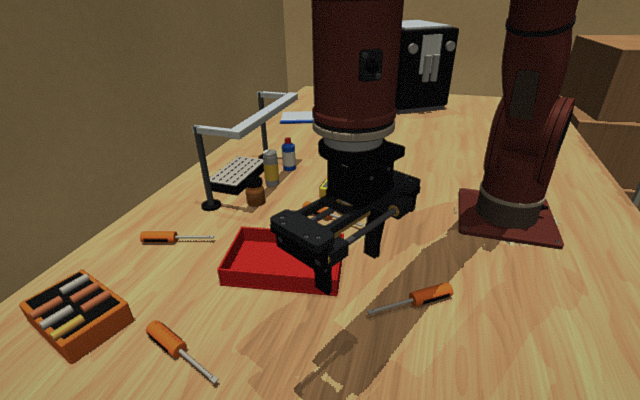

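The scene view shows four orange screwdrivers, at pixels (270,135), (412,135), (450,202) and (303,200). It also shows the spanner (243,261), bottle (318,283), can (347,245), jar (368,227), red tray (347,165) and green caddy (193,330). The bar runs from (303,242) to (388,156). The side view confirms this layout, with the bottle at (289,155) and the can at (271,168).

```bash
python3 - <<'E'
from h import *
im=cv2.imread("pics/scene0.png"); hsv=cv2.cvtColor(im,cv2.COLOR_BGR2HSV); C=calibration("scene")
def P(u,v,z): return np.round(onz("scene",u,v,z,C),3)[:2]
def blobs(lo,hi,mn,z,lab,box=None):
    m=cv2.inRange(hsv,lo,hi)
    if box: b=np.zeros_like(m); x0,y0,x1,y1=box; b[y0:y1,x0:x1]=1; m=m*b
    m=cv2.morphologyEx(m,cv2.MORPH_CLOSE,np.ones((3,3)))
    for c in cv2.findContours(m,0,2)[0]:
        if cv2.contourArea(c)<mn: continue
        (x,y),wh,a=cv2.minAreaRect(c)
        pts=cv2.boxPoints(((x,y),wh,a)); print(lab,(round(x),round(y)),np.round(wh),P(x,y,z), [P(*p,z).tolist() for p in pts] if z<.1 else "")
blobs((5,190,120),(14,255,255),60,.0145,"orange",(230,110,500,230))
blobs((100,120,60),(125,255,255),30,.007,"blue",(200,240,285,290))
blobs((100,120,60),(125,255,255),30,.05,"bottle",(300,255,340,310))
blobs((45,80,40),(75,255,255),500,.05,"green")
blobs((0,150,60),(4,255,255),300,.045,"red",(290,130,400,200))
blobs((0,150,60),(4,255,255),5,.107,"cap",(300,250,340,280))
for n,p in dict(tip1=(308,134),tip2=(389,123),tip3=(405,195),tip4=(281,187)).items(): print(n,P(*p,.0145))
for n,p in dict(spback=(210,259),spfront=(275,264)).items(): print(n,P(*p,.007))
for p in [(296,241),(310,247),(382,152),(392,159)]: print("bar",P(*p,.242))
for p in [(349,264)]: print("arm",P(*p,.242))
for p in [(347,333),(415,240)]: print("foot",P(*p,.008))
E
python3 - <<'E'
import cv2
im=cv2.imread("pics/scene0.png")
a=cv2.resize(im[170:270,200:300],(400,400),interpolation=2) 
a=cv2.resize(im[150:350,200:440],(792,600)[0:2] and (720,600),interpolation=2)
cv2.imwrite("pics/crop1.png",a)
E
```

```text
orange (309, 205) [25.  8.] [0.477 0.132] [[0.436, 0.129], [0.432, 0.16], [0.517, 0.135], [0.52, 0.106]]
orange (470, 155) [58. 13.] [0.793 0.615] [[0.71, 0.568], [0.692, 0.641], [0.876, 0.661], [0.887, 0.59]]
orange (269, 134) [ 5. 24.] [0.165 0.374] [[0.123, 0.361], [0.19, 0.41], [0.207, 0.387], [0.141, 0.339]]
orange (416, 137) [22.  5.] [0.604 0.618] [[0.566, 0.614], [0.561, 0.646], [0.642, 0.622], [0.646, 0.591]]
blue (235, 259) [25.  8.] [ 0.423 -0.141] [[0.4, -0.166], [0.384, -0.144], [0.445, -0.116], [0.46, -0.139]]
bottle (317, 298) [15.  6.] [ 0.689 -0.168] [[0.677, -0.183], [0.669, -0.168], [0.701, -0.153], [0.708, -0.167]]
bottle (318, 275) [16. 17.] [ 0.653 -0.108] [[0.622, -0.097], [0.657, -0.075], [0.683, -0.119], [0.649, -0.139]]
green (192, 328) [107.  65.] [ 0.498 -0.377] [[0.412, -0.471], [0.325, -0.324], [0.589, -0.279], [0.644, -0.421]]
red (339, 162) [70. 42.] [0.47  0.322] [[0.4, 0.209], [0.309, 0.413], [0.545, 0.441], [0.61, 0.243]]
cap (318, 266) [9. 7.] [ 0.665 -0.128] 
tip1 [0.279 0.445]
tip2 [0.487 0.653]
tip3 [0.697 0.317]
tip4 [0.363 0.158]
spback [ 0.367 -0.173]
spfront [ 0.521 -0.101]
bar [ 0.655 -0.196]
bar [ 0.689 -0.195]
bar [0.668 0.178]
bar [0.702 0.164]
arm [ 0.778 -0.195]
foot [ 0.779 -0.188]
foot [0.794 0.165]
```

View pics/crop1.png

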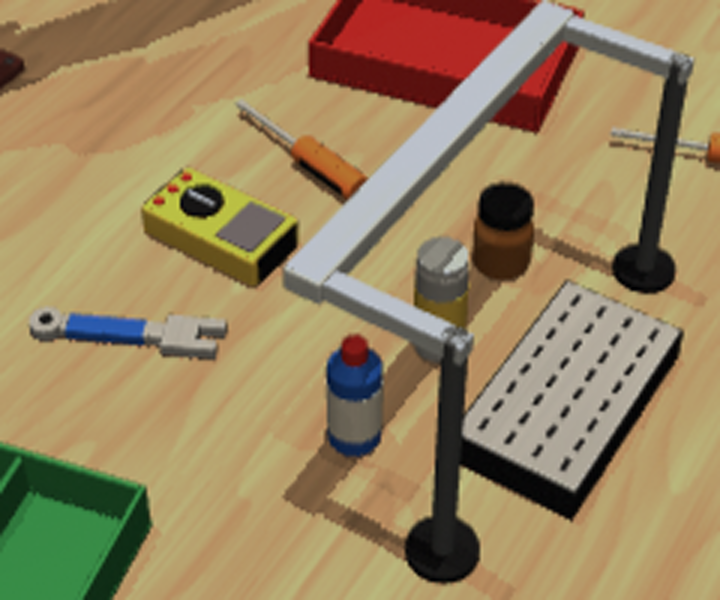

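Screwdriver look-alikes in the scene view: (270,135) with y≈0.37, (416,137) with y≈0.62, (450,202) with y≈0.3 and (309,205) with y≈0.13. The one at (309,205) is farthest right, and the crop shows it next to the multimeter, so I choose that one. Next I measure how far the bottle and can stand from the bar axis, and get the tray and caddy corners.

Run:
```python
from h import *
S=cv2.imread("pics/scene0.png"); D=cv2.imread("pics/side0.png"); Cs=calibration("scene");Cd=calibration("side")
def tri(a,b):
    o1,d1=ray("scene",*a,Cs);o2,d2=ray("side",*b,Cd)
    A=np.array([d1,-d2]).T; t=np.linalg.lstsq(A,o2-o1,rcond=None)[0]; p=o1+d1*t[0];q=o2+d2*t[1]
    return np.round((p+q)/2,3),round(np.linalg.norm(p-q),4)
def cen(I,lo,hi,box):
    h=cv2.cvtColor(I,cv2.COLOR_BGR2HSV); m=cv2.inRange(h,lo,hi); x0,y0,x1,y1=box
    b=np.zeros_like(m);b[y0:y1,x0:x1]=255;m&=b; ys,xs=np.nonzero(m); return xs.mean(),ys.mean(),len(xs),(xs.min(),xs.max(),ys.min(),ys.max())
a=cen(S,(0,150,60),(4,255,255),(300,250,340,280));b=cen(D,(0,120,50),(6,255,255),(280,130,298,148)); print(a,b,"cap",tri(a[:2],b[:2]))
print("can top",onz("scene",347.3,233.5,.11,Cs), "jar lid",onz("scene",369,216.5,.075,Cs))
print("cap scene z.11",onz("scene",318,262.5,.11,Cs))
out=cv2.resize(D[80:220,180:320],(600,600),interpolation=2); 
cv2.imwrite("pics/crop2.png",np.ascontiguousarray(out))
def corners(nm,pts,z):
    w=np.array([onz("scene",*p,z,Cs)[:2] for p in pts]); print(nm,np.round(w,3).tolist(),"c",np.round(w.mean(0),3),"len",np.round(np.linalg.norm(w-np.roll(w,-1,0),axis=1),3))
for nm,lo,hi,box in [("green",(45,80,40),(75,255,255),(100,250,300,390)),("red",(0,150,60),(4,255,255),(290,130,400,200))]:
    h=cv2.cvtColor(S,cv2.COLOR_BGR2HSV);m=cv2.inRange(h,lo,hi);x0,y0,x1,y1=box;b=np.zeros_like(m);b[y0:y1,x0:x1]=255;m&=b
    c=max(cv2.findContours(m,0,2)[0],key=cv2.contourArea);hull=cv2.convexHull(c);print(nm,cv2.approxPolyDP(hull,3,True)[:,0].tolist())
```

```text
(np.float64(317.5970149253731), np.float64(266.44776119402985), 67, (np.int64(314), np.int64(321), np.int64(262), np.int64(271))) (np.float64(286.85), np.float64(139.95), 20, (np.int64(285), np.int64(289), np.int64(138), np.int64(142))) cap (array([ 0.665, -0.125,  0.103]), np.float64(0.002))
can top [ 0.67322295 -0.00125523  0.11      ] jar lid [0.67515274 0.11650703 0.075     ]
cap scene z.11 [ 0.66145432 -0.11958851  0.11      ]
green [[167, 288], [248, 313], [249, 326], [224, 372], [140, 344], [135, 331]]
red [[303, 174], [303, 163], [321, 138], [378, 151], [345, 185]]
```

View pics/crop2.png

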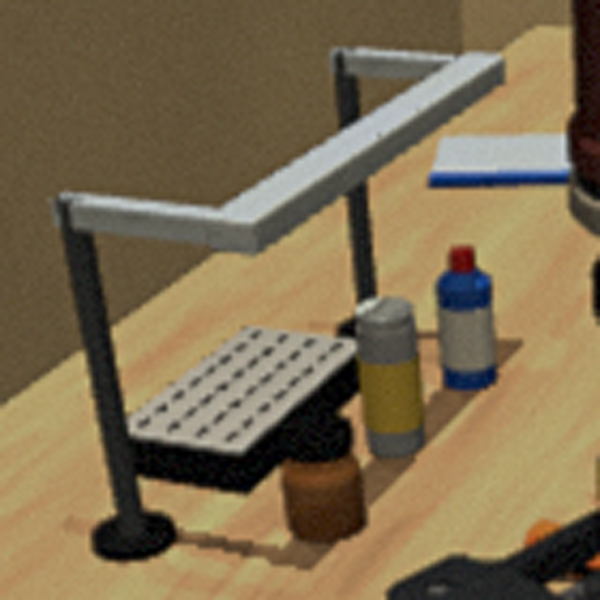

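The side crop shows the bottle (466,330 in the crop) and the can (388,380) standing directly below the bar, so a vertical gripper can't reach them there. My plan is to hold the screwdriver by its handle and sweep both out towards the robot with its blade. After that I lay the tools down in order, then pick up the bottle and the can. First I get the tray, caddy and multimeter poses.

Run:
```python
from h import *
S=cv2.imread("pics/scene0.png"); C=calibration("scene"); h=cv2.cvtColor(S,cv2.COLOR_BGR2HSV)
def hull(lo,hi,box,mn=20):
    m=cv2.inRange(h,lo,hi);x0,y0,x1,y1=box;b=np.zeros_like(m);b[y0:y1,x0:x1]=255;m&=b
    cs=[c for c in cv2.findContours(m,0,2)[0] if cv2.contourArea(c)>mn]
    return cv2.approxPolyDP(cv2.convexHull(np.vstack(cs)),2.5,True)[:,0]
P=lambda p,z:np.round(onz("scene",*p,z,C)[:2],3).tolist()
for n,a in dict(green=((45,80,40),(75,255,255),(100,250,300,390)),red=((0,150,60),(4,255,255),(290,130,400,200)),multi=((22,120,90),(33,255,255),(240,195,305,250))).items():
    zt={"green":.05,"red":.045,"multi":.035}[n]
    for p in hull(*a): print(n,p.tolist(),"top",P(p,zt),"bot",P(p,0))
def orng(box):
    m=cv2.inRange(h,(5,150,70),(16,255,255));x0,y0,x1,y1=box;b=np.zeros_like(m);b[y0:y1,x0:x1]=255;m&=b
    ys,xs=np.nonzero(m);w=np.array([onz("scene",u,v,.0145,C)[:2] for u,v in zip(xs,ys)]);c=w.mean(0);U=np.linalg.svd(w-c)[2][0];t=(w-c)@U
    print("handle",np.round(c,3),U,np.round([t.min(),t.max()],3))
orng((285,185,330,222))
```

```text
green [167, 288] top [0.373, -0.324] bot [0.335, -0.298]
green [248, 313] top [0.578, -0.283] bot [0.551, -0.255]
green [249, 326] top [0.601, -0.31] bot [0.575, -0.283]
green [224, 372] top [0.625, -0.424] bot [0.601, -0.404]
green [140, 344] top [0.432, -0.465] bot [0.397, -0.447]
green [135, 331] top [0.398, -0.447] bot [0.362, -0.428]
red [391, 166] top [0.616, 0.387] bot [0.593, 0.444]
red [378, 193] top [0.639, 0.25] bot [0.618, 0.3]
red [303, 174] top [0.407, 0.213] bot [0.375, 0.262]
red [303, 163] top [0.377, 0.26] bot [0.343, 0.311]
red [321, 138] top [0.353, 0.407] bot [0.319, 0.465]
red [377, 150] top [0.541, 0.441] bot [0.516, 0.501]
multi [248, 217] top [0.374, -0.017] bot [0.348, 0.012]
multi [264, 206] top [0.385, 0.043] bot [0.359, 0.074]
multi [298, 224] top [0.507, 0.031] bot [0.486, 0.061]
multi [283, 244] top [0.515, -0.053] bot [0.494, -0.025]
multi [250, 227] top [0.403, -0.046] bot [0.378, -0.018]
handle [0.476 0.134] [ 0.94489793 -0.32736509] [-0.048  0.048]
```

apply_moves --pt "0.37 -0.9 0" --pt "0.37 -0.9 0" --pt "0.37 -0.9 0" --yaw '[0.33,0.33,0.33]' --grip '[1,1,1]'

```text
clock: 0.35
ee_pos: [0.3299, 0.4871, 0.4044]
ee_rot: [[-0.956, 0.295, 0.001], [0.295, 0.956, -0.003], [-0.002, -0.002, -1.0]]
ft_force: [1.8, -0.4, 0.4]
gripper_width: 0.087
grip_force: 0.0
```

apply_moves --pt "0.37 -0.9 0" --pt "0.37 -0.9 0" --pt "0.37 -0.9 0" --yaw '[0,0,0]' --grip '[1,1,1]'

```text
clock: 0.6
ee_pos: [0.3666, 0.3964, 0.4047]
ee_rot: [[-0.954, 0.299, 0.001], [0.299, 0.954, -0.002], [-0.001, -0.002, -1.0]]
ft_force: [0.7, -0.6, 0.8]
gripper_width: 0.0869
grip_force: 0.0
```

apply_moves --pt "0.37 -0.9 0" --pt "0.37 -0.9 0" --pt "0.37 -0.9 0" --yaw '[0,0,0]' --grip '[1,1,1]'

```text
clock: 0.85
ee_pos: [0.4031, 0.3062, 0.4048]
ee_rot: [[-0.954, 0.299, 0.001], [0.299, 0.954, -0.002], [-0.001, -0.001, -1.0]]
ft_force: [0.7, 0.3, 1.3]
gripper_width: 0.0872
grip_force: 0.0
```

apply_moves --pt "0.37 -0.9 0" --pt "0.37 -0.9 0" --pt "0.37 -0.9 0" --yaw '[0,0,0]' --grip '[1,1,1]'

```text
clock: 1.1
ee_pos: [0.4397, 0.2161, 0.4049]
ee_rot: [[-0.954, 0.299, 0.001], [0.299, 0.954, -0.001], [-0.001, -0.001, -1.0]]
ft_force: [0.4, -1.0, 0.1]
gripper_width: 0.0873
grip_force: 0.0
```

apply_moves --pt "0.37 -0.9 0" --pt "0.37 -0.9 0" --pt "0.37 -0.9 0" --pt "0.37 -0.9 0" --pt "0.37 -0.9 0" --yaw '[0,0,0,0,0]' --grip '[1,1,1,1,1]'

```text
clock: 1.52
ee_pos: [0.4748, 0.1312, 0.4047]
ee_rot: [[-0.955, 0.295, -0.0], [0.295, 0.955, 0.0], [0.0, 0.0, -1.0]]
ft_force: [0.1, 0.1, 0.2]
gripper_width: 0.0872
grip_force: 0.0
```

```bash
cat >> h.py <<'E'
def st():
    s=arm.observe(); R=np.array(s["ee_rot"]); print("t",round(s["clock"],2),"tcp",np.round(s["ee_pos"],4),"close",round(np.degrees(np.arctan2(R[1,1],R[0,1])),1),"w",round(s["gripper_width"],4),"F",np.round(s["ft_force"],1),"q7",round(s["q"][6],2),"grip",np.round(s["grip_force"],1))
E
python3 - <<'E'
from h import *
st(); c=calibration("wrist"); im=get_image("wrist"); cv2.imwrite("pics/w1.png",im)
print(np.round(c["origin"],3),c["vertical_fov"])
h=cv2.cvtColor(im,cv2.COLOR_BGR2HSV); m=cv2.inRange(h,(5,150,70),(16,255,255))
for k in cv2.findContours(m,0,2)[0]:
    if cv2.contourArea(k)<80: continue
    mm=np.zeros_like(m);cv2.drawContours(mm,[k],-1,255,-1);ys,xs=np.nonzero(mm)
    w=np.array([onz("wrist",u,v,.0145,c)[:2] for u,v in zip(xs,ys)]);cc=w.mean(0);U=np.linalg.svd(w-cc,full_matrices=False)[2]
    t=(w-cc)@U.T; print((round(xs.mean()),round(ys.mean())),len(xs),np.round(cc,3),"ang",np.degrees(np.arctan2(U[0,1],U[0,0])),"ext",np.round(np.ptp(t,axis=0),3), "mid",np.round(cc+U[0]*(t[:,0].min()+t[:,0].max())/2,3))
E
```

```text
t 1.52 tcp [0.4748 0.1312 0.4047] close 72.8 w 0.0872 F [0.1 0.1 0.2] q7 0.91 grip 0.0
[0.4   0.156 0.386] 65.70646984690485
(352, 308) 520 [0.679 0.115] ang 77.4020620881082 ext [0.055 0.046] mid [0.679 0.117]
(608, 241) 1236 [0.75  0.624] ang -102.69580884872414 ext [0.19  0.106] mid [0.757 0.654]
(610, 172) 368 [0.607 0.616] ang -17.778437506939174 ext [0.087 0.043] mid [0.609 0.615]
(322, 179) 1563 [0.482 0.13 ] ang -16.19435107012635 ext [0.089 0.028] mid [0.483 0.13 ]
(434, 149) 1600 [0.487 0.278] ang 9.674894108264562 ext [0.261 0.013] mid [0.505 0.281]
(529, 106) 2087 [0.464 0.438] ang 10.053891680523936 ext [0.257 0.029] mid [0.48  0.441]
```

View pics/w1.png

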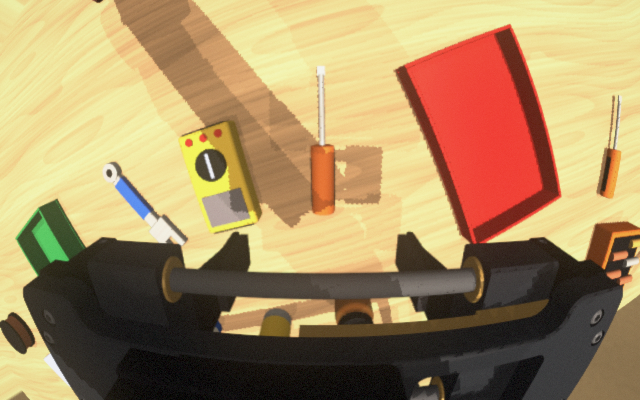

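The wrist view shows the chosen screwdriver with its handle at (322,179) and its tip at (320,70), the multimeter to its left and the red tray to its right. The handle is centred at (0.483, 0.130) and measures 89 x 28 mm, which fits the description. I descend and grip it.

apply_moves --pt "0.08 -0.01 -0.4" --pt "0.08 -0.01 -0.8" --pt "0.08 -0.01 -1.0" --pt "0.08 -0.01 -1.0" --yaw '[0.03,0.03,0.03,0.03]' --grip '[1,1,1,1]'

```text
clock: 1.9
ee_pos: [0.4804, 0.132, 0.3002]
ee_rot: [[-0.961, 0.276, -0.007], [0.276, 0.961, -0.003], [0.006, -0.005, -1.0]]
ft_force: [-0.1, -0.7, -0.2]
gripper_width: 0.0867
grip_force: 0.0
```

apply_moves --pt "0 0 -0.4" --pt "0 0 -0.7" --pt "0 0 -0.9" --pt "0 0 -0.9" --yaw '[0,0,0,0]' --grip '[1,1,1,1]'

```text
clock: 2.23
ee_pos: [0.4813, 0.1319, 0.2124]
ee_rot: [[-0.961, 0.276, -0.005], [0.276, 0.961, -0.002], [0.004, -0.003, -1.0]]
ft_force: [-0.9, -0.5, 0.9]
gripper_width: 0.0871
grip_force: 0.0
```

apply_moves --pt "0 0 -0.15" --pt "0 0 -0.27" --pt "0 0 -0.27" --pt "0 0 -0.27" --pt "0 0 -0.27" --pt "0 0 -0.27" --pt "0 0 -0.27" --pt "0 0 -0.27" --pt "0 0 -0.27" --pt "0 0 -0.27" --pt "0 0 -0.27" --pt "0 0 -0.27" --yaw '[0,0,0,0,0,0,0,0,0,0,0,0]' --grip '[1,1,1,1,-1,-1,-1,-1,-1,-1,-1,-1]'

```text
clock: 3.23
ee_pos: [0.4826, 0.1308, 0.1877]
ee_rot: [[-0.961, 0.278, -0.0], [0.278, 0.961, -0.0], [0.0, -0.0, -1.0]]
ft_force: [-0.0, -0.3, -0.5]
gripper_width: 0.0417
grip_force: 0.0
```

apply_moves --pt "0 0 0.3" --pt "0 0 0.6" --pt "0 0 0.9" --pt "0 0 0.9" --pt "0 0 0.9" --yaw '[0,0,0,0,0]' --grip '[-1,-1,-1,-1,-1]'

```text
clock: 3.65
ee_pos: [0.4832, 0.1311, 0.2794]
ee_rot: [[-0.961, 0.278, 0.003], [0.278, 0.961, 0.002], [-0.002, 0.003, -1.0]]
ft_force: [-0.2, 0.4, -0.4]
gripper_width: 0.0081
grip_force: 0.0
```

Run:
```python
from h import *
st()
```

```text
t 3.65 tcp [0.4832 0.1311 0.2794] close 73.9 w 0.0081 F [-0.2  0.4 -0.4] q7 0.99 grip 0.0
```

The fingers need about 11 rows to reach the handle and I lifted too soon. I repeat the grip with a longer close.

apply_moves --pt "0 0 0" --pt "0 0 0" --pt "0 0 0" --pt "0 0 0" --pt "0 0 0" --pt "0 0 0" --pt "0 0 0" --pt "0 0 0" --pt "0 0 0" --pt "0 0 0" --pt "0 0 -0.3" --pt "0 0 -0.6" --pt "0 0 -0.8" --pt "0 0 -0.9" --pt "0 0 -0.9" --yaw '[0,0,0,0,0,0,0,0,0,0,0,0,0,0,0]' --grip '[0.6,0.6,0.6,0.6,0.6,0.6,0.6,0.6,0.6,0.6,0.6,0.6,0.6,0.6,0.6]'

```text
clock: 4.9
ee_pos: [0.4818, 0.1306, 0.1859]
ee_rot: [[-0.961, 0.278, -0.003], [0.278, 0.961, -0.002], [0.003, -0.003, -1.0]]
ft_force: [-0.7, -1.1, 0.2]
gripper_width: 0.07
grip_force: 0.0
```

apply_moves --pt "0 0 0" --pt "0 0 0" --pt "0 0 0" --pt "0 0 0" --pt "0 0 0" --pt "0 0 0" --pt "0 0 0" --pt "0 0 0" --pt "0 0 0" --pt "0 0 0" --pt "0 0 0" --pt "0 0 0" --pt "0 0 0.2" --pt "0 0 0.4" --pt "0 0 0.6" --pt "0 0 0.9" --pt "0 0 0.9" --yaw '[0,0,0,0,0,0,0,0,0,0,0,0,0,0,0,0,0]' --grip '[-1,-1,-1,-1,-1,-1,-1,-1,-1,-1,-1,-1,-1,-1,-1,-1,-1]'

```text
clock: 6.32
ee_pos: [0.4842, 0.1312, 0.2823]
ee_rot: [[-0.96, 0.278, 0.006], [0.279, 0.96, 0.003], [-0.005, 0.004, -1.0]]
ft_force: [1.9, 0.4, 0.4]
gripper_width: 0.0289
grip_force: 30.0
```

Run:
```python
from h import *
st()
```

```text
t 6.32 tcp [0.4842 0.1312 0.2823] close 73.8 w 0.0289 F [1.9 0.4 0.4] q7 0.99 grip 30.0
```

apply_moves --pt "-0.1 -0.2 0.3" --pt "-0.3 -0.4 0.5" --pt "-0.3 -0.6 0.5" --pt "-0.3 -0.6 0.5" --yaw '[-0.25,-0.5,-0.75,-1.0]' --grip '[-1,-1,-1,-1]'

```text
clock: 6.65
ee_pos: [0.4523, 0.0674, 0.3287]
ee_rot: [[-0.703, 0.711, 0.002], [0.711, 0.703, 0.001], [-0.001, 0.002, -1.0]]
ft_force: [0.6, 0.8, -0.9]
gripper_width: 0.0291
grip_force: 30.0
```

apply_moves --pt "0 -0.2 0" --pt "0 -0.4 0" --pt "0 -0.6 0" --pt "0 -0.6 0" --yaw '[-0.25,-0.5,-0.75,-1.0]' --grip '[-1,-1,-1,-1]'

```text
clock: 6.98
ee_pos: [0.4523, 0.0072, 0.3274]
ee_rot: [[-0.275, 0.961, -0.0], [0.961, 0.275, -0.001], [-0.001, -0.0, -1.0]]
ft_force: [-0.4, -0.8, -0.4]
gripper_width: 0.0292
grip_force: 30.0
```

apply_moves --pt "0 -0.2 0" --pt "0 -0.4 0" --pt "0 -0.6 0" --pt "0 -0.6 0" --yaw '[-0.25,-0.5,-0.75,-1.0]' --grip '[-1,-1,-1,-1]'

```text
clock: 7.32
ee_pos: [0.4523, -0.0527, 0.3274]
ee_rot: [[0.219, 0.976, -0.0], [0.976, -0.219, -0.001], [-0.001, 0.0, -1.0]]
ft_force: [0.3, -0.5, -1.1]
gripper_width: 0.0286
grip_force: 30.0
```

apply_moves --pt "0 -0.2 0" --pt "0 -0.4 0" --pt "0 -0.6 0" --pt "0 -0.6 0" --yaw '[-0.25,-0.5,-0.75,-1.0]' --grip '[-1,-1,-1,-1]'

```text
clock: 7.65
ee_pos: [0.4521, -0.1127, 0.3275]
ee_rot: [[0.66, 0.751, 0.0], [0.751, -0.66, -0.001], [-0.001, 0.001, -1.0]]
ft_force: [0.8, 0.6, -2.1]
gripper_width: 0.0286
grip_force: 30.0
```

apply_moves --pt "0 -0.2 0" --pt "0 -0.4 0" --pt "0 -0.6 0" --pt "0 -0.6 0" --yaw '[-0.25,-0.5,-0.75,-1.0]' --grip '[-1,-1,-1,-1]'

```text
clock: 7.98
ee_pos: [0.452, -0.1727, 0.3276]
ee_rot: [[0.94, 0.342, 0.0], [0.342, -0.94, -0.002], [-0.0, 0.001, -1.0]]
ft_force: [0.3, -0.4, -1.2]
gripper_width: 0.0288
grip_force: 30.0
```

apply_moves --pt "0 -0.2 0" --pt "0 -0.4 0" --pt "0 -0.55 0" --pt "0 -0.55 0" --pt "0 -0.55 0" --yaw '[-0.25,-0.5,-0.72,-0.72,-0.72]' --grip '[-1,-1,-1,-1,-1]'

```text
clock: 8.4
ee_pos: [0.4523, -0.2246, 0.3272]
ee_rot: [[1.0, -0.0, -0.001], [-0.0, -1.0, -0.0], [-0.001, 0.0, -1.0]]
ft_force: [0.6, 1.0, -0.4]
gripper_width: 0.029
grip_force: 30.0
```

Run:
```python
from h import *
st(); cv2.imwrite("pics/s2.png",get_image("scene")[100:400,100:480])
```

```text
t 8.4 tcp [ 0.4523 -0.2246  0.3272] close -90.0 w 0.029 F [ 0.6  1.  -0.4] q7 -1.12 grip 30.0
```

View pics/s2.png

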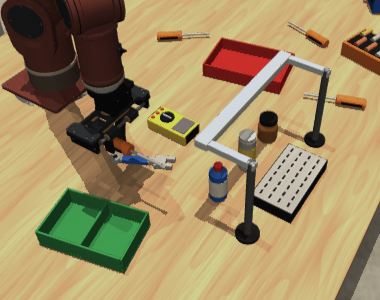

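The view shows the screwdriver held level with its blade pointing away from the robot, and nothing else disturbed. Now I go down and in beside the bottle.

apply_moves --pt "0.4 0 0" --pt "0.77 0 -0.3" --pt "0.77 0 -0.7" --pt "0.77 0 -1.0" --pt "0.77 0 -1.0" --yaw '[0,0,0,0,0]' --grip '[-1,-1,-1,-1,-1]'

```text
clock: 8.87
ee_pos: [0.5279, -0.2212, 0.2213]
ee_rot: [[1.0, 0.004, -0.01], [0.004, -1.0, 0.002], [-0.01, -0.002, -1.0]]
ft_force: [-2.5, 1.0, -1.4]
gripper_width: 0.0289
grip_force: 30.0
```

apply_moves --pt "0 0 -0.2" --pt "0 0 -0.3" --pt "0 0 -0.3" --pt "0.3 0 -0.3" --pt "0.6 0 -0.3" --pt "0.7 0 -0.3" --pt "0.7 0 -0.3" --yaw '[0,0,0,0,0,0,0]' --grip '[-1,-1,-1,-1,-1,-1,-1]'

```text
clock: 9.45
ee_pos: [0.6024, -0.223, 0.1997]
ee_rot: [[1.0, 0.003, 0.003], [0.003, -1.0, -0.001], [0.003, 0.001, -1.0]]
ft_force: [0.0, 0.1, -0.6]
gripper_width: 0.0286
grip_force: 30.0
```

apply_moves --pt "0 0 0" --pt "0 0 0" --pt "0 0 0" --pt "0 0 0" --pt "0 0 0" --yaw '[0.2,0.4,0.6,0.8,1.0]' --grip '[-1,-1,-1,-1,-1]'

```text
clock: 9.87
ee_pos: [0.5988, -0.2244, 0.1992]
ee_rot: [[0.875, 0.483, 0.0], [0.483, -0.875, -0.0], [0.0, 0.0, -1.0]]
ft_force: [0.7, 0.2, -0.7]
gripper_width: 0.0292
grip_force: 30.0
```

Run:
```python
from h import *
st(); a=get_image("scene")[200:350,240:440];cv2.imwrite("pics/s3.png",cv2.resize(a,(600,450),interpolation=2))
```

```text
t 9.87 tcp [ 0.5988 -0.2244  0.1992] close -61.1 w 0.0292 F [ 0.7  0.2 -0.7] q7 -0.53 grip 30.0
```

View pics/s3.png

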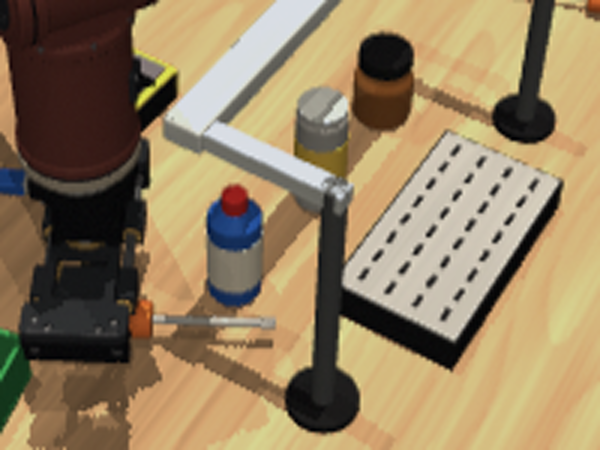

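The blade tip (270,322 in the crop) is behind and to the right of the bottle (235,250), clear of it and of the post. I turn slowly to sweep the bottle out.

apply_moves --pt "0 0 0" --pt "0 0 0" --pt "0 0 0" --pt "0 0 0" --pt "0 0 0" --pt "0 0 0" --pt "0 0 0" --pt "0 0 0" --pt "0 0 0" --pt "0 0 0" --pt "0 0 0" --pt "0 0 0" --yaw '[0.15,0.3,0.4,0.47,0.54,0.61,0.68,0.75,0.82,0.89,0.96,1.0]' --grip '[-1,-1,-1,-1,-1,-1,-1,-1,-1,-1,-1,-1]'

```text
clock: 10.92
ee_pos: [0.5991, -0.2245, 0.199]
ee_rot: [[0.541, 0.841, 0.001], [0.841, -0.541, -0.001], [-0.0, 0.001, -1.0]]
ft_force: [1.2, -0.1, -1.1]
gripper_width: 0.0288
grip_force: 30.0
```

apply_moves --pt "0 0 0" --pt "0 0 0" --pt "0 0 0" --pt "0 0 0" --pt "0 0 0" --pt "0 0 0" --pt "0 0 0" --pt "0 0 0" --pt "0 0 0" --pt "0 0 0" --pt "0 0 0" --pt "0 0 0" --pt "0 0 0" --pt "0 0 0" --yaw '[0.07,0.14,0.21,0.28,0.35,0.42,0.49,0.56,0.63,0.7,0.77,0.84,0.91,0.98]' --grip '[-1,-1,-1,-1,-1,-1,-1,-1,-1,-1,-1,-1,-1,-1]'

```text
clock: 12.08
ee_pos: [0.5994, -0.2243, 0.1987]
ee_rot: [[0.081, 0.997, 0.001], [0.997, -0.081, -0.0], [-0.0, 0.001, -1.0]]
ft_force: [1.9, -0.2, -0.9]
gripper_width: 0.0286
grip_force: 30.0
```

Run:
```python
from h import *
st(); a=get_image("scene")[180:330,200:400];cv2.imwrite("pics/s4.png",cv2.resize(a,(600,450),interpolation=2))
```

```text
t 12.08 tcp [ 0.5994 -0.2243  0.1987] close -4.7 w 0.0286 F [ 1.9 -0.2 -0.9] q7 0.35 grip 30.0
```

View pics/s4.png

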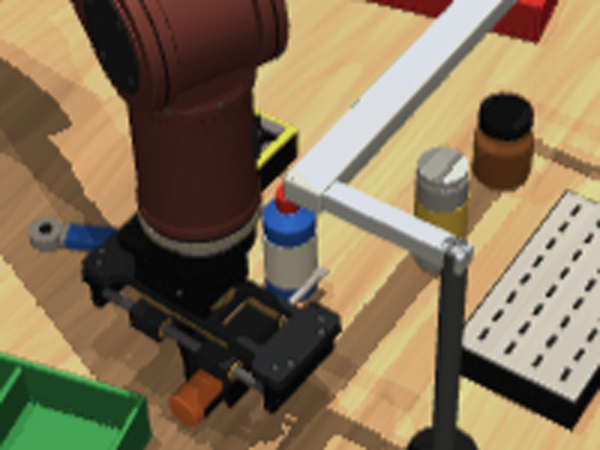

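The bottle stands upright in front of the bar (cap at about 287,195 in the crop) with the blade right behind it. I nudge it a little further, turn the blade back and retreat.

apply_moves --pt "0 0 0" --pt "0 0 0" --pt "0 0 0" --pt "0 0 0" --pt "0 0 0" --pt "0 0 0" --pt "0 0 0" --pt "0 0 0" --yaw '[0.08,0.15,0.15,0.0,-0.25,-0.5,-0.75,-1.0]' --grip '[-1,-1,-1,-1,-1,-1,-1,-1]'

```text
clock: 12.8
ee_pos: [0.5992, -0.2242, 0.1981]
ee_rot: [[0.557, 0.831, -0.0], [0.831, -0.557, -0.0], [-0.0, -0.0, -1.0]]
ft_force: [-0.6, 0.6, -1.9]
gripper_width: 0.0288
grip_force: 30.0
```

apply_moves --pt "0 0 0" --pt "0 0 0" --pt "0 0 0" --pt "0 0 0" --yaw '[-0.25,-0.5,-0.75,-1.0]' --grip '[-1,-1,-1,-1]'

```text
clock: 13.13
ee_pos: [0.5992, -0.2241, 0.1981]
ee_rot: [[0.887, 0.462, -0.0], [0.462, -0.887, 0.0], [-0.0, -0.0, -1.0]]
ft_force: [-0.5, -0.2, -1.6]
gripper_width: 0.0288
grip_force: 30.0
```

apply_moves --pt "0 0 0" --pt "0 0 0" --pt "0 0 0" --pt "0 0 0" --pt "-0.3 0 0" --pt "-0.7 0 0.1" --pt "-1.0 0 0.4" --pt "-1.0 0 0.8" --pt "-1.0 0 1.0" --yaw '[-0.25,-0.5,-0.75,-0.85,-0.85,-0.85,-0.85,-0.85,-0.85]' --grip '[-1,-1,-1,-1,-1,-1,-1,-1,-1]'

```text
clock: 13.88
ee_pos: [0.4976, -0.2253, 0.301]
ee_rot: [[0.998, 0.059, 0.002], [0.059, -0.998, 0.001], [0.002, -0.001, -1.0]]
ft_force: [2.0, -0.7, -0.0]
gripper_width: 0.0288
grip_force: 30.0
```

apply_moves --pt "-0.2 0.2 0.3" --pt "-0.4 0.6 0.3" --pt "-0.4 0.9 0.3" --pt "-0.4 0.9 0.3" --yaw '[-0.1,-0.2,-0.3,-0.3]' --grip '[-1,-1,-1,-1]'

```text
clock: 14.22
ee_pos: [0.4587, -0.1287, 0.328]
ee_rot: [[0.996, -0.086, 0.0], [-0.086, -0.996, 0.004], [-0.0, -0.004, -1.0]]
ft_force: [0.6, 0.7, -0.4]
gripper_width: 0.0288
grip_force: 30.0
```

apply_moves --pt "0 0.4 0" --pt "0 0.8 0" --pt "0 1.0 0" --pt "0 1.0 0" --yaw '[-0.1,-0.2,-0.3,-0.3]' --grip '[-1,-1,-1,-1]'

```text
clock: 14.55
ee_pos: [0.4592, -0.0295, 0.3278]
ee_rot: [[0.973, -0.232, -0.0], [-0.232, -0.973, 0.002], [-0.001, -0.002, -1.0]]
ft_force: [0.7, 0.1, -0.8]
gripper_width: 0.0287
grip_force: 30.0
```

apply_moves --pt "0 0.4 0" --pt "0 0.8 0" --pt "0 1.0 0" --pt "0 1.0 0" --yaw '[-0.1,-0.2,-0.3,-0.3]' --grip '[-1,-1,-1,-1]'

```text
clock: 14.88
ee_pos: [0.4591, 0.0701, 0.3277]
ee_rot: [[0.927, -0.375, -0.0], [-0.375, -0.927, 0.001], [-0.001, -0.001, -1.0]]
ft_force: [-0.2, 0.1, -0.2]
gripper_width: 0.0289
grip_force: 30.0
```

```bash
cat >> h.py <<'E'
def shot(name,fn): im=get_image(name); cv2.imwrite("pics/"+fn,im); return im
def mask(im,lo,hi,box,mn=15):
    h=cv2.cvtColor(im,cv2.COLOR_BGR2HSV);m=cv2.inRange(h,lo,hi);x0,y0,x1,y1=box;b=np.zeros_like(m);b[y0:y1,x0:x1]=255;m&=b
    n,l,s,c=cv2.connectedComponentsWithStats(m)
    return [(s[i].tolist(),np.round(c[i],1).tolist()) for i in range(1,n) if s[i][4]>=mn]
E
python3 - <<'E'
from h import *
st(); im=shot("scene","s5.png"); C=calibration("scene")
for s,c in mask(im,(0,150,50),(5,255,255),(230,200,345,300),8): print("cap",s,c,np.round(onz("scene",*c,.103,C),3))
for s,c in mask(im,(100,120,50),(125,255,255),(230,200,345,320)): print("blue",s,c)
im=shot("side","d5.png")
for s,c in mask(im,(0,120,50),(6,255,255),(240,100,420,200),6): print("side cap",s,c,np.round(onz("side",*c,.103),3))
E
```

```text
t 14.88 tcp [0.4591 0.0701 0.3277] close -112.0 w 0.0289 F [-0.2  0.1 -0.2] q7 -2.2 grip 30.0
cap [288, 239, 8, 10, 57] [291.3, 243.8] [ 0.572 -0.096  0.103]
blue [284, 245, 17, 16, 186] [291.8, 253.5]
blue [230, 255, 18, 10, 140] [238.4, 259.7]
blue [286, 272, 16, 7, 51] [293.5, 275.8]
side cap [308, 143, 6, 5, 19] [310.5, 144.7] [ 0.577 -0.105  0.103]
```

apply_moves --pt "0.3 0.3 0" --pt "0.58 0.56 -0.3" --pt "0.58 0.56 -0.7" --pt "0.58 0.56 -1.0" --pt "0.58 0.56 -1.0" --yaw '[0,0,0,0,0]' --grip '[-1,-1,-1,-1,-1]'

```text
clock: 15.4
ee_pos: [0.5154, 0.1199, 0.222]
ee_rot: [[0.926, -0.377, -0.009], [-0.377, -0.926, -0.005], [-0.006, 0.008, -1.0]]
ft_force: [-1.8, -0.9, -1.5]
gripper_width: 0.0288
grip_force: 30.0
```

apply_moves --pt "0 0 -0.2" --pt "0 0 -0.39" --pt "0 0 -0.39" --pt "0 0 -0.39" --pt "0 0 -0.39" --pt "0 0 -0.39" --pt "0 0 -0.39" --pt "0 0 -0.39" --pt "0 0 -0.39" --pt "0 0 -0.39" --pt "0 0 -0.2" --pt "0 0 0.1" --pt "0 0 0.3" --pt "0 0 0.3" --yaw '[0,0,0,0,0,0,0,0,0,0,0,0,0,0]' --grip '[-1,-1,-1,-1,0.5,0.5,0.5,0.5,0.5,0.5,0.5,0.5,0.5,0.5]'

```text
clock: 16.57
ee_pos: [0.5191, 0.122, 0.2617]
ee_rot: [[0.927, -0.376, 0.005], [-0.376, -0.927, 0.003], [0.004, -0.004, -1.0]]
ft_force: [0.3, -0.9, -0.2]
gripper_width: 0.0651
grip_force: 0.0
```

apply_moves --pt "0 0 0" --pt "0 0 0" --pt "0 0 0" --pt "0 0 0" --yaw '[0.25,0.5,0.75,1.0]' --grip '[0.5,0.5,0.5,0.5]'

```text
clock: 16.9
ee_pos: [0.5174, 0.1219, 0.2573]
ee_rot: [[0.993, 0.121, -0.0], [0.121, -0.993, -0.0], [-0.0, 0.0, -1.0]]
ft_force: [-0.3, -0.2, 0.0]
gripper_width: 0.0655
grip_force: 0.0
```

apply_moves --pt "0 0 0" --pt "0 0 0" --pt "0 0 0" --pt "0 0 0" --yaw '[0.25,0.5,0.75,1.0]' --grip '[0.5,0.5,0.5,0.5]'

```text
clock: 17.23
ee_pos: [0.5174, 0.1219, 0.2573]
ee_rot: [[0.813, 0.582, -0.001], [0.582, -0.813, -0.0], [-0.001, -0.0, -1.0]]
ft_force: [-0.1, -0.3, -0.4]
gripper_width: 0.0654
grip_force: 0.0
```

apply_moves --pt "0 0 0" --pt "0 0 0" --pt "0 0 0" --pt "0 0 0" --yaw '[0.25,0.5,0.75,1.0]' --grip '[0.5,0.5,0.5,0.5]'

```text
clock: 17.57
ee_pos: [0.5174, 0.1219, 0.2572]
ee_rot: [[0.435, 0.901, -0.001], [0.901, -0.435, -0.0], [-0.001, -0.001, -1.0]]
ft_force: [0.6, -1.1, 0.3]
gripper_width: 0.0649
grip_force: 0.0
```

apply_moves --pt "0 0 0" --pt "0 0 0" --pt "0 0 0" --pt "0 0 0" --yaw '[0.25,0.5,0.75,1.0]' --grip '[0.5,0.5,0.5,0.5]'

```text
clock: 17.9
ee_pos: [0.5175, 0.1219, 0.2572]
ee_rot: [[-0.05, 0.999, -0.001], [0.999, 0.05, -0.0], [-0.0, -0.001, -1.0]]
ft_force: [1.0, -0.2, 0.4]
gripper_width: 0.0654
grip_force: 0.0
```

apply_moves --pt "0 0 0" --pt "0 0 0" --pt "0 0 0" --pt "0 0 0" --yaw '[0.25,0.5,0.75,1.0]' --grip '[0.5,0.5,0.5,0.5]'

```text
clock: 18.23
ee_pos: [0.5174, 0.1219, 0.2572]
ee_rot: [[-0.523, 0.852, -0.001], [0.852, 0.523, -0.0], [0.0, -0.001, -1.0]]
ft_force: [0.0, 0.3, 0.0]
gripper_width: 0.0653
grip_force: 0.0
```

apply_moves --pt "0 0 0" --pt "0 0 0" --pt "0 0 0" --pt "0 0 0" --yaw '[0.25,0.5,0.75,1.0]' --grip '[0.5,0.5,0.5,0.5]'

```text
clock: 18.57
ee_pos: [0.5174, 0.1219, 0.2572]
ee_rot: [[-0.868, 0.497, -0.001], [0.497, 0.868, -0.0], [0.001, -0.001, -1.0]]
ft_force: [0.1, 0.3, -0.5]
gripper_width: 0.0651
grip_force: 0.0
```

apply_moves --pt "0 0 0" --pt "0 0 0" --pt "0 0 0" --pt "0 0 0" --yaw '[0.15,0.28,0.28,0.28]' --grip '[0.5,0.5,0.5,0.5]'

```text
clock: 18.9
ee_pos: [0.5175, 0.1218, 0.2574]
ee_rot: [[-0.925, 0.379, -0.001], [0.379, 0.925, -0.0], [0.001, -0.0, -1.0]]
ft_force: [-0.4, 0.4, 0.2]
gripper_width: 0.0652
grip_force: 0.0
```

Run:
```python
from h import *
st(); c=calibration("wrist"); im=shot("wrist","w2.png")
h=cv2.cvtColor(im,cv2.COLOR_BGR2HSV); m=cv2.inRange(h,(5,150,70),(16,255,255))
for k in cv2.findContours(m,0,2)[0]:
    if cv2.contourArea(k)<150: continue
    mm=np.zeros_like(m);cv2.drawContours(mm,[k],-1,255,-1);ys,xs=np.nonzero(mm)
    w=np.array([onz("wrist",u,v,.0145,c)[:2] for u,v in zip(xs,ys)]);cc=w.mean(0);U=np.linalg.svd(w-cc,full_matrices=False)[2]
    t=(w-cc)@U.T; print((round(xs.mean()),round(ys.mean())),len(xs),np.round(cc,3),"ang",round(np.degrees(np.arctan2(U[0,1],U[0,0])),1),"ext",np.round(np.ptp(t,axis=0),3), "mid",np.round(cc+U[0]*(t[:,0].min()+t[:,0].max())/2,3))
```

```text
t 18.9 tcp [0.5175 0.1218 0.2574] close 67.7 w 0.0652 F [-0.4  0.4  0.2] q7 0.88 grip 0.0
(321, 215) 4068 [0.52  0.121] ang -22.2 ext [0.093 0.029] mid [0.523 0.12 ]
(491, 117) 5092 [0.499 0.281] ang 10.5 ext [0.244 0.025] mid [0.51  0.283]
```

apply_moves --pt "0 0 -0.3" --pt "0 0 -0.6" --pt "0 0 -0.69" --pt "0 0 -0.69" --pt "0 0 -0.69" --pt "0 0 -0.69" --pt "0 0 -0.69" --pt "0 0 -0.69" --pt "0 0 -0.69" --pt "0 0 -0.69" --pt "0 0 -0.69" --pt "0 0 -0.69" --pt "0 0 -0.69" --pt "0 0 -0.65" --pt "0 0 -0.57" --pt "0 0 -0.57" --pt "0 0 -0.57" --yaw '[0,0,0,0,0,0,0,0,0,0,0,0,0,0,0,0,0]' --grip '[0.5,0.5,0.5,0.5,-1,-1,-1,-1,-1,-1,-1,-1,-1,-1,-1,-1,-1]'

```text
clock: 20.37
ee_pos: [0.5178, 0.1219, 0.2013]
ee_rot: [[-0.926, 0.377, 0.001], [0.377, 0.926, 0.0], [-0.001, 0.001, -1.0]]
ft_force: [0.5, -0.3, -0.8]
gripper_width: 0.0287
grip_force: 30.0
```

apply_moves --pt "0.2 -0.07 0" --pt "0.4 -0.15 0" --pt "0.6 -0.22 0" --pt "0.75 -0.28 0" --pt "0.82 -0.31 0" --pt "0.82 -0.31 0" --pt "0.82 -0.31 0" --yaw '[0,0,0,0,0,0,0]' --grip '[-1,-1,-1,-1,-1,-1,-1]'

```text
clock: 20.95
ee_pos: [0.5991, 0.091, 0.2003]
ee_rot: [[-0.926, 0.377, -0.001], [0.377, 0.926, -0.0], [0.001, -0.001, -1.0]]
ft_force: [-0.4, -0.2, -0.8]
gripper_width: 0.0287
grip_force: 30.0
```

Run:
```python
from h import *
st(); im=shot("scene","s6.png")
c=np.array(arm.observe()["ee_pos"]); 
a=im[170:300,280:440];cv2.imwrite("pics/s6c.png",cv2.resize(a,(640,520),interpolation=2))
C=calibration("scene")
for s,k in mask(im,(10,120,50),(30,255,255),(325,235,360,265),10): print("label",s,k)
```

```text
t 20.95 tcp [0.5991 0.091  0.2003] close 67.8 w 0.0287 F [-0.4 -0.2 -0.8] q7 1.0 grip 30.0
label [325, 235, 35, 24, 336] [340.6, 246.5]
label [356, 235, 4, 7, 20] [357.9, 237.4]
```

View pics/s6c.png

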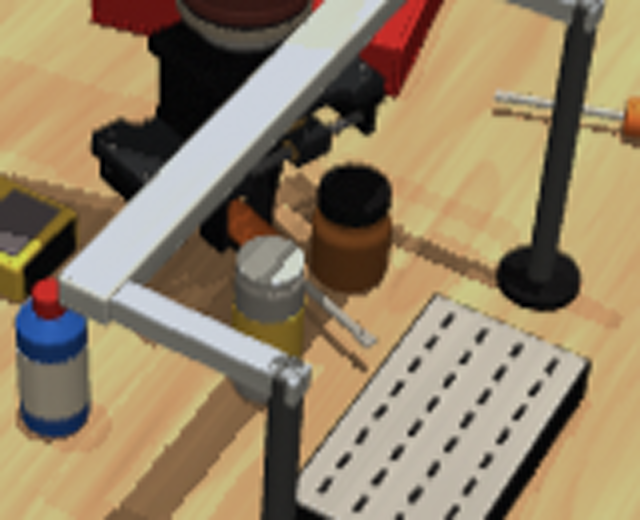

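The blade goes between the jar (352,230 in the crop) and the can (270,310), with its tip at (370,340) clear of the drip tray. I sweep the can out slowly.

apply_moves --pt "0 0 0" --pt "0 0 0" --pt "0 0 0" --pt "0 0 0" --pt "0 0 0" --pt "0 0 0" --pt "0 0 0" --pt "0 0 0" --pt "0 0 0" --pt "0 0 0" --pt "0 0 0" --yaw '[-0.15,-0.3,-0.4,-0.5,-0.58,-0.65,-0.72,-0.79,-0.86,-0.93,-1.0]' --grip '[-1,-1,-1,-1,-1,-1,-1,-1,-1,-1,-1]'

```text
clock: 21.92
ee_pos: [0.5988, 0.0921, 0.201]
ee_rot: [[-0.632, 0.775, 0.0], [0.775, 0.632, 0.001], [0.001, 0.001, -1.0]]
ft_force: [1.3, 1.4, -1.4]
gripper_width: 0.0289
grip_force: 30.0
```

apply_moves --pt "0 0 0" --pt "0 0 0" --pt "0 0 0" --pt "0 0 0" --pt "0 0 0" --pt "0 0 0" --pt "0 0 0" --pt "0 0 0" --pt "0 0 0" --pt "0 0 0" --pt "0 0 0" --pt "0 0 0" --pt "0 0 0" --pt "0 0 0" --pt "0 0 0" --pt "0 0 0" --yaw '[-0.07,-0.14,-0.21,-0.28,-0.35,-0.42,-0.49,-0.56,-0.63,-0.7,-0.77,-0.84,-0.91,-0.98,-0.98,-0.98]' --grip '[-1,-1,-1,-1,-1,-1,-1,-1,-1,-1,-1,-1,-1,-1,-1,-1]'

```text
clock: 23.25
ee_pos: [0.5989, 0.0916, 0.2007]
ee_rot: [[-0.195, 0.981, -0.001], [0.981, 0.195, 0.0], [0.001, -0.001, -1.0]]
ft_force: [0.1, 0.9, -1.2]
gripper_width: 0.0287
grip_force: 30.0
```

Run:
```python
from h import *
st(); im=shot("scene","s7.png"); C=calibration("scene")
D=shot("side","d7.png")
for s,k in mask(D,(18,90,50),(32,255,255),(240,120,420,215),15): print("side label",s,k,np.round(onz("side",*k,.05),3))
for s,k in mask(im,(20,90,50),(32,255,255),(270,200,345,280),15): print("label",s,k,np.round(onz("scene",*k,.05,C),3))
for s,k in mask(im,(0,150,50),(5,255,255),(270,220,345,260),8): print("cap",s,k,np.round(onz("scene",*k,.103,C),3))
```

```text
t 23.25 tcp [0.5989 0.0916 0.2007] close 11.2 w 0.0287 F [ 0.1  0.9 -1.2] q7 0.09 grip 30.0
side label [290, 120, 130, 85, 5858] [363.4, 159.9] [ 0.414 -0.151  0.05 ]
side label [240, 126, 24, 32, 479] [251.8, 142.8] [ 0.833 -0.192  0.05 ]
side label [267, 144, 5, 10, 27] [268.9, 149.3] [ 0.747 -0.152  0.05 ]
side label [262, 167, 30, 7, 73] [276.3, 169.2] [ 0.659 -0.01   0.05 ]
side label [298, 168, 8, 7, 39] [301.2, 171.6] [ 0.578 -0.015  0.05 ]
side label [409, 171, 11, 27, 159] [415.5, 187.5] [ 0.237 -0.006  0.05 ]
side label [262, 179, 9, 9, 38] [266.0, 183.2] [0.651 0.085 0.05 ]
side label [277, 179, 10, 10, 29] [281.0, 183.1] [0.609 0.072 0.05 ]
side label [268, 208, 18, 7, 55] [277.0, 211.9] [0.558 0.221 0.05 ]
side label [286, 208, 12, 7, 51] [292.6, 211.2] [0.521 0.207 0.05 ]
side label [240, 210, 4, 5, 16] [241.2, 211.9] [0.646 0.247 0.05 ]
side label [333, 210, 18, 5, 44] [343.0, 211.9] [0.398 0.175 0.05 ]
label [279, 201, 13, 10, 45] [285.3, 206.3] [0.447 0.059 0.05 ]
label [270, 209, 29, 47, 509] [278.7, 233.0] [ 0.492 -0.037  0.05 ]
label [302, 250, 20, 24, 211] [309.9, 258.7] [ 0.609 -0.072  0.05 ]
label [270, 261, 17, 19, 174] [278.0, 272.4] [ 0.567 -0.15   0.05 ]
label [321, 263, 15, 17, 51] [327.9, 271.2] [ 0.668 -0.084  0.05 ]
cap [288, 239, 8, 10, 56] [291.3, 243.9] [ 0.572 -0.096  0.103]
```

apply_moves --pt "0 0 0" --pt "0 0 0" --pt "0 0 0" --pt "0 0 0" --yaw '[0.25,0.5,0.75,1.0]' --grip '[-1,-1,-1,-1]'

```text
clock: 23.68
ee_pos: [0.5993, 0.091, 0.2007]
ee_rot: [[-0.645, 0.764, -0.0], [0.764, 0.645, -0.0], [0.0, -0.0, -1.0]]
ft_force: [0.3, -0.9, 0.1]
gripper_width: 0.0288
grip_force: 30.0
```

apply_moves --pt "0 0 0" --pt "0 0 0" --pt "0 0 0" --pt "0 0 0" --pt "-0.2 0.07 0" --pt "-0.5 0.19 0" --pt "-0.82 0.31 0" --pt "-0.82 0.31 0.2" --pt "-0.82 0.31 0.6" --pt "-0.82 0.31 1.0" --pt "-0.82 0.31 1.0" --yaw '[0.25,0.5,0.75,0.98,0.98,0.98,0.98,0.98,0.98,0.98,0.98]' --grip '[-1,-1,-1,-1,-1,-1,-1,-1,-1,-1,-1]'

```text
clock: 24.6
ee_pos: [0.5194, 0.1224, 0.3084]
ee_rot: [[-0.926, 0.377, 0.01], [0.377, 0.926, 0.003], [-0.008, 0.007, -1.0]]
ft_force: [2.0, 0.3, 0.6]
gripper_width: 0.0289
grip_force: 30.0
```

apply_moves --pt "-0.1 0.3 0" --pt "-0.2 0.6 0" --pt "-0.3 0.9 0" --pt "-0.3 0.9 0" --yaw '[0.2,0.4,0.6,0.6]' --grip '[-1,-1,-1,-1]'

```text
clock: 24.93
ee_pos: [0.4849, 0.2181, 0.3009]
ee_rot: [[-0.997, 0.072, -0.001], [0.072, 0.997, 0.003], [0.001, 0.003, -1.0]]
ft_force: [-0.6, 1.1, -1.0]
gripper_width: 0.0286
grip_force: 30.0
```

apply_moves --pt "-0.1 0.3 0" --pt "-0.2 0.6 0" --pt "-0.3 0.9 0" --pt "-0.3 0.9 0" --yaw '[0.2,0.4,0.52,0.52]' --grip '[-1,-1,-1,-1]'

```text
clock: 25.27
ee_pos: [0.4544, 0.3079, 0.3008]
ee_rot: [[-0.983, -0.184, -0.001], [-0.184, 0.983, 0.003], [0.001, 0.003, -1.0]]
ft_force: [-1.0, 1.5, -1.3]
gripper_width: 0.0288
grip_force: 30.0
```

apply_moves --pt "-0.1 0.3 0" --pt "-0.2 0.7 0" --pt "-0.2 0.7 0" --pt "-0.2 0.7 0" --yaw '[0,0,0,0]' --grip '[-1,-1,-1,-1]'

```text
clock: 25.6
ee_pos: [0.4362, 0.374, 0.3005]
ee_rot: [[-0.984, -0.177, -0.001], [-0.177, 0.984, 0.0], [0.001, 0.001, -1.0]]
ft_force: [-0.1, -1.0, -0.5]
gripper_width: 0.0289
grip_force: 30.0
```

Run:
```python
from h import *
st(); im=shot("scene","s8.png"); D=shot("side","d8.png")
cv2.imwrite("pics/c8.png",np.hstack([cv2.resize(im[120:340,230:430],(400,440)),cv2.resize(D[100:320,200:400],(400,440))]))
c=calibration("wrist"); w=shot("wrist","w8.png"); h=cv2.cvtColor(w,cv2.COLOR_BGR2HSV)
m=cv2.inRange(h,(0,170,60),(4,255,255)); k=max(cv2.findContours(m,0,2)[0],key=cv2.contourArea)
for p in cv2.approxPolyDP(cv2.convexHull(k),4,True)[:,0]: print(p,np.round(onz("wrist",*p,.045,c)[:2],3),np.round(onz("wrist",*p,0.005,c)[:2],3))
```

```text
t 25.6 tcp [0.4362 0.374  0.3005] close 100.2 w 0.0289 F [-0.1 -1.  -0.5] q7 0.93 grip 30.0
[395 111] [0.351 0.413] [0.35  0.422]
[389 227] [0.445 0.429] [0.459 0.441]
[380 262] [0.478 0.43 ] [0.498 0.442]
[265 264] [0.498 0.331] [0.521 0.327]
[207 244] [0.489 0.277] [0.511 0.263]
[196 112] [0.376 0.259] [0.379 0.242]
[304 107] [0.361 0.344] [0.362 0.342]
```

View pics/c8.png

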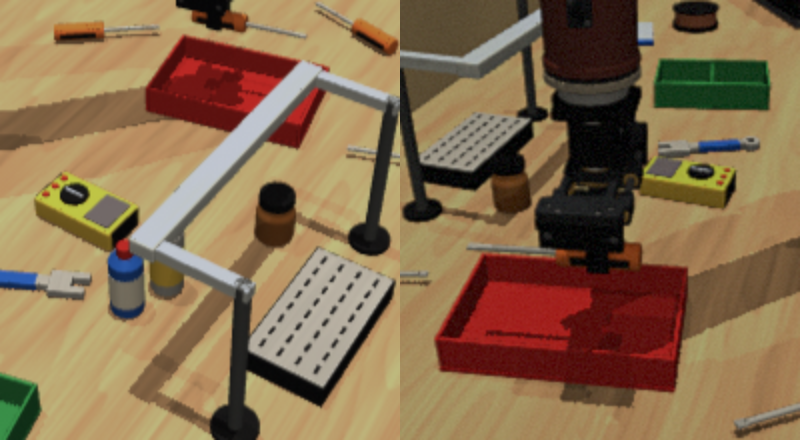

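The scene half shows the can and bottle upright side by side in front of the bar, at about (167,265) and (125,280), with the jar and drip tray unmoved. The side half shows the screwdriver held level over the red tray. I lay it down and then go to the spanner.

apply_moves --pt "0 0 -0.3" --pt "0 0 -0.6" --pt "0 0 -0.9" --pt "0 0 -0.9" --yaw '[0,0,0,0]' --grip '[-1,-1,-1,-1]'

```text
clock: 26.08
ee_pos: [0.4366, 0.3687, 0.2054]
ee_rot: [[-0.985, -0.17, -0.006], [-0.17, 0.985, -0.006], [0.007, -0.005, -1.0]]
ft_force: [-1.5, -1.0, -0.8]
gripper_width: 0.0284
grip_force: 30.0
```

apply_moves --pt "0 0 -0.1" --pt "0 0 -0.16" --pt "0 0 -0.16" --pt "0 0 -0.16" --pt "0 0 -0.16" --pt "0 0 -0.16" --pt "0 0 -0.16" --pt "0 0 -0.16" --pt "0 0 0" --pt "0 0 0.3" --pt "0 0 0.6" --pt "0 0 0.9" --pt "0 0 0.9" --yaw '[0,0,0,0,0,0,0,0,0,0,0,0,0]' --grip '[-1,-1,-1,-1,0.05,0.05,0.05,0.05,0.05,0.05,0.05,0.05,0.05]'

```text
clock: 27.17
ee_pos: [0.4388, 0.3732, 0.3073]
ee_rot: [[-0.985, -0.172, 0.007], [-0.172, 0.985, 0.006], [-0.008, 0.005, -1.0]]
ft_force: [-0.0, 0.8, 0.0]
gripper_width: 0.0457
grip_force: 0.0
```

```bash
cat >> h.py <<'E'
def comps(im,name,lo,hi,z,mn,c=None):
    c=c or calibration(name);h=cv2.cvtColor(im,cv2.COLOR_BGR2HSV); m=cv2.inRange(h,lo,hi); out=[]
    for k in cv2.findContours(m,0,2)[0]:
        if cv2.contourArea(k)<mn: continue
        mm=np.zeros_like(m);cv2.drawContours(mm,[k],-1,255,-1);ys,xs=np.nonzero(mm)
        w=np.array([onz(name,u,v,z,c)[:2] for u,v in zip(xs,ys)]);cc=w.mean(0);U=np.linalg.svd(w-cc,full_matrices=False)[2];t=(w-cc)@U.T
        print((round(xs.mean()),round(ys.mean())),len(xs),"ang",round(np.degrees(np.arctan2(U[0,1],U[0,0])),1),"ext",np.round(np.ptp(t,axis=0),3),"mid",np.round(cc+U.T@((t.min(0)+t.max(0))/2),3))
E
python3 - <<'E'
from h import *
st(); c=calibration("wrist"); w=shot("wrist","w9.png"); comps(w,"wrist",(5,150,70),(16,255,255),.0195,150,c)
im=shot("scene","s9.png"); print("spanner sleeve scene"); comps(im[:, :],"scene",(100,120,60),(125,255,255),.012,60)
E
```

```text
t 27.17 tcp [0.4388 0.3732 0.3073] close 99.9 w 0.0457 F [-0.   0.8  0. ] q7 0.93 grip 0.0
(633, 381) 570 ang 53.7 ext [0.525 0.099] mid [0.873 1.386]
(316, 329) 1025 ang 99.5 ext [0.128 0.026] mid [0.593 0.396]
(320, 196) 3048 ang 10.0 ext [0.093 0.029] mid [0.444 0.374]
(208, 171) 1589 ang 9.1 ext [0.124 0.015] mid [0.442 0.269]
(378, 164) 823 ang 10.1 ext [0.114 0.009] mid [0.411 0.421]
spanner sleeve scene
(235, 259) 201 ang 22.3 ext [0.07  0.028] mid [ 0.427 -0.144]
(292, 254) 186 ang -13.6 ext [0.055 0.048] mid [ 0.537 -0.048]
(494, 93) 1525 ang -83.0 ext [0.359 0.202] mid [0.73  1.065]
(404, 64) 1392 ang -71.4 ext [0.383 0.177] mid [0.329 1.132]
```

apply_moves --pt "0 -0.3 0" --pt "0 -0.6 0" --pt "0 -0.85 0" --pt "0 -0.85 0" --yaw '[-0.25,-0.5,-0.75,-1.0]' --grip '[0.5,0.5,0.5,0.5]'

```text
clock: 27.6
ee_pos: [0.4381, 0.2815, 0.2991]
ee_rot: [[-0.943, 0.332, -0.002], [0.332, 0.943, -0.004], [0.001, -0.004, -1.0]]
ft_force: [0.1, -0.2, 0.7]
gripper_width: 0.0623
grip_force: 0.0
```

apply_moves --pt "0 -0.3 0" --pt "0 -0.6 0" --pt "0 -0.85 0" --pt "0 -0.85 0" --yaw '[-0.25,-0.5,-0.75,-1.0]' --grip '[0.5,0.5,0.5,0.5]'

```text
clock: 27.93
ee_pos: [0.4376, 0.1967, 0.2993]
ee_rot: [[-0.669, 0.744, -0.002], [0.744, 0.669, -0.003], [-0.001, -0.004, -1.0]]
ft_force: [0.0, -0.4, 0.9]
gripper_width: 0.0652
grip_force: 0.0
```

apply_moves --pt "0 -0.3 0" --pt "0 -0.6 0" --pt "0 -0.85 0" --pt "0 -0.85 0" --yaw '[-0.25,-0.5,-0.75,-1.0]' --grip '[0.5,0.5,0.5,0.5]'

```text
clock: 28.27
ee_pos: [0.4372, 0.1119, 0.2994]
ee_rot: [[-0.23, 0.973, -0.002], [0.973, 0.23, -0.002], [-0.002, -0.003, -1.0]]
ft_force: [0.1, -0.0, 0.3]
gripper_width: 0.0654
grip_force: 0.0
```

apply_moves --pt "0 -0.3 0" --pt "0 -0.6 0" --pt "0 -0.85 0" --pt "0 -0.85 0" --yaw '[-0.25,-0.5,-0.75,-1.0]' --grip '[0.5,0.5,0.5,0.5]'

```text
clock: 28.6
ee_pos: [0.4369, 0.0272, 0.2995]
ee_rot: [[0.264, 0.964, -0.002], [0.964, -0.264, -0.002], [-0.002, -0.002, -1.0]]
ft_force: [0.6, 0.5, -0.1]
gripper_width: 0.0653
grip_force: 0.0
```

apply_moves --pt "0 -0.3 0" --pt "0 -0.6 0" --pt "0 -0.85 0" --pt "0 -0.85 0" --yaw '[-0.25,-0.5,-0.75,-1.0]' --grip '[0.5,0.5,0.5,0.5]'

```text
clock: 28.93
ee_pos: [0.4367, -0.0577, 0.2997]
ee_rot: [[0.694, 0.72, -0.002], [0.72, -0.694, -0.002], [-0.002, -0.0, -1.0]]
ft_force: [0.4, 0.4, 0.3]
gripper_width: 0.0652
grip_force: 0.0
```

apply_moves --pt "0 -0.3 0" --pt "0 -0.6 0" --pt "0 -0.87 0" --pt "0 -0.87 0" --pt "0 -0.87 0" --yaw '[-0.25,-0.5,-0.76,-0.76,-0.76]' --grip '[0.5,0.5,0.5,0.5,0.5]'

```text
clock: 29.35
ee_pos: [0.437, -0.1412, 0.2997]
ee_rot: [[0.908, 0.419, -0.002], [0.419, -0.908, -0.0], [-0.002, -0.001, -1.0]]
ft_force: [-1.3, 1.5, -0.4]
gripper_width: 0.0656
grip_force: 0.0
```

Run:
```python
from h import *
st(); c=calibration("wrist"); w=shot("wrist","w10.png"); print("blue"); comps(w,"wrist",(100,120,60),(125,255,255),.014,100,c)
print("cap");comps(w,"wrist",(0,150,60),(5,255,255),.107,20,c); print("yellow");comps(w,"wrist",(22,120,80),(33,255,255),.041,100,c)
```

```text
t 29.35 tcp [ 0.437  -0.1412  0.2997] close -65.2 w 0.0656 F [-1.3  1.5 -0.4] q7 -0.91 grip 0.0
blue
(317, 209) 1314 ang -155.4 ext [0.066 0.018] mid [ 0.425 -0.141]
(347, 22) 1732 ang -67.3 ext [0.057 0.042] mid [ 0.59  -0.094]
cap
(166, 197) 48 ang -143.1 ext [0.006 0.005] mid [ 0.421 -0.037]
(148, 188) 44 ang -163.4 ext [0.005 0.005] mid [ 0.422 -0.023]
(132, 178) 43 ang -71.4 ext [0.005 0.005] mid [ 0.422 -0.009]
(351, 8) 571 ang -55.8 ext [0.02  0.013] mid [ 0.57  -0.098]
(17, 45) 3413 ang -153.2 ext [0.115 0.078] mid [0.478 0.16 ]
yellow
(174, 131) 10382 ang 178.8 ext [0.127 0.076] mid [0.442 0.002]
```

apply_moves --pt "0 0.04 -0.3" --pt "0 0.04 -0.6" --pt "0 0.04 -0.9" --pt "0 0.04 -0.9" --yaw '[0,0,0,0]' --grip '[0.5,0.5,0.5,0.5]'

```text
clock: 29.73
ee_pos: [0.4352, -0.1341, 0.2059]
ee_rot: [[0.905, 0.425, -0.009], [0.425, -0.905, 0.001], [-0.007, -0.005, -1.0]]
ft_force: [-0.9, -0.3, -0.5]
gripper_width: 0.0655
grip_force: 0.0
```

apply_moves --pt "0 0 -0.15" --pt "0 0 -0.23" --pt "0 0 -0.23" --pt "0 0 -0.23" --pt "0 0 -0.23" --pt "0 0 -0.23" --pt "0 0 -0.23" --pt "0 0 -0.23" --pt "0 0 -0.23" --pt "0 0 -0.23" --pt "0 0 -0.23" --pt "0 0 -0.23" --pt "0 0 -0.23" --pt "0 0 -0.23" --pt "0 0 0.1" --pt "0 0 0.4" --pt "0 0 0.7" --pt "0 0 0.9" --pt "0 0 0.9" --yaw '[0,0,0,0,0,0,0,0,0,0,0,0,0,0,0,0,0,0,0]' --grip '[0.5,0.5,0.5,-1,-1,-1,-1,-1,-1,-1,-1,-1,-1,-1,-1,-1,-1,-1,-1]'

```text
clock: 31.32
ee_pos: [0.4388, -0.1366, 0.3046]
ee_rot: [[0.907, 0.421, 0.006], [0.421, -0.907, -0.0], [0.006, 0.003, -1.0]]
ft_force: [1.3, 0.3, -2.0]
gripper_width: 0.0205
grip_force: 30.0
```

Run:
```python
from h import *
st()
```

```text
t 31.32 tcp [ 0.4388 -0.1366  0.3046] close -65.1 w 0.0205 F [ 1.3  0.3 -2. ] q7 -0.92 grip 30.0
```

apply_moves --pt "0 0.3 0" --pt "0.1 0.6 0" --pt "0.1 0.92 0" --pt "0.1 0.92 0" --yaw '[-0.1,-0.2,-0.3,-0.3]' --grip '[-1,-1,-1,-1]'

```text
clock: 31.65
ee_pos: [0.4475, -0.0385, 0.2996]
ee_rot: [[0.959, 0.284, -0.001], [0.284, -0.959, 0.002], [-0.001, -0.002, -1.0]]
ft_force: [0.5, 0.4, -1.3]
gripper_width: 0.0201
grip_force: 30.0
```

apply_moves --pt "0 0.3 0" --pt "0.1 0.6 0" --pt "0.1 0.92 0" --pt "0.1 0.92 0" --yaw '[-0.1,-0.22,-0.22,-0.22]' --grip '[-1,-1,-1,-1]'

```text
clock: 31.98
ee_pos: [0.4573, 0.0536, 0.2997]
ee_rot: [[0.984, 0.181, -0.001], [0.181, -0.984, 0.002], [-0.001, -0.002, -1.0]]
ft_force: [-0.7, 0.0, -1.9]
gripper_width: 0.0199
grip_force: 30.0
```

apply_moves --pt "0 0.3 0" --pt "0.1 0.6 0" --pt "0.1 0.92 0" --pt "0.1 0.92 0" --yaw '[0,0,0,0]' --grip '[-1,-1,-1,-1]'

```text
clock: 32.32
ee_pos: [0.4669, 0.1457, 0.2997]
ee_rot: [[0.983, 0.181, -0.001], [0.181, -0.983, 0.002], [-0.001, -0.002, -1.0]]
ft_force: [-0.7, -0.3, -2.1]
gripper_width: 0.0201
grip_force: 30.0
```

apply_moves --pt "0 0.3 0" --pt "0.1 0.6 0" --pt "0.1 0.92 0" --pt "0.1 0.92 0" --yaw '[0,0,0,0]' --grip '[-1,-1,-1,-1]'

```text
clock: 32.65
ee_pos: [0.4765, 0.2378, 0.2996]
ee_rot: [[0.983, 0.181, -0.001], [0.181, -0.983, 0.002], [-0.001, -0.003, -1.0]]
ft_force: [-0.1, 0.3, -2.1]
gripper_width: 0.0201
grip_force: 30.0
```

apply_moves --pt "0 0.3 0" --pt "0.1 0.6 0" --pt "0.11 0.91 0" --pt "0.11 0.91 0" --pt "0.11 0.91 0" --yaw '[0,0,0,0,0]' --grip '[-1,-1,-1,-1,-1]'

```text
clock: 33.07
ee_pos: [0.4878, 0.3242, 0.2991]
ee_rot: [[0.984, 0.178, -0.002], [0.178, -0.984, -0.001], [-0.002, 0.0, -1.0]]
ft_force: [0.3, -0.9, -2.0]
gripper_width: 0.0198
grip_force: 30.0
```

Run:
```python
from h import *
st()
```

```text
t 33.07 tcp [0.4878 0.3242 0.2991] close -79.8 w 0.0198 F [ 0.3 -0.9 -2. ] q7 -2.05 grip 30.0
```

apply_moves --pt "0 -0.03 -0.3" --pt "0 -0.03 -0.6" --pt "0 -0.03 -0.9" --pt "0 -0.03 -0.9" --pt "0 -0.03 -0.9" --yaw '[0,0,0,0,0]' --grip '[-1,-1,-1,-1,-1]'

```text
clock: 33.48
ee_pos: [0.4881, 0.3181, 0.2093]
ee_rot: [[0.985, 0.173, -0.003], [0.173, -0.985, -0.003], [-0.004, 0.002, -1.0]]
ft_force: [0.7, -0.8, -0.2]
gripper_width: 0.0198
grip_force: 30.0
```

apply_moves --pt "0 0 -0.1" --pt "0 0 -0.16" --pt "0 0 -0.16" --pt "0 0 -0.16" --pt "0 0 -0.16" --pt "0 0 -0.16" --pt "0 0 -0.16" --pt "0 0 -0.16" --pt "0 0 0" --pt "0 0 0.3" --pt "0 0 0.6" --pt "0 0 0.9" --pt "0 0 0.9" --yaw '[0,0,0,0,0,0,0,0,0,0,0,0,0]' --grip '[-1,-1,-1,-1,-0.15,-0.15,-0.15,-0.15,-0.15,-0.15,-0.15,-0.15,-0.15]'

```text
clock: 34.57
ee_pos: [0.4901, 0.3209, 0.3074]
ee_rot: [[0.985, 0.174, 0.008], [0.174, -0.985, 0.006], [0.008, -0.004, -1.0]]
ft_force: [1.5, 0.9, 1.3]
gripper_width: 0.0368
grip_force: 0.0
```

Run:
```python
from h import *
st(); c=calibration("wrist"); w=shot("wrist","w11.png"); print("blue"); comps(w,"wrist",(100,120,60),(125,255,255),.019,100,c)
print("orange");comps(w,"wrist",(5,150,70),(16,255,255),.0195,300,c)
im=shot("scene","s11.png");D=shot("side","d11.png");C=calibration("scene")
print("cap"); 
for s,k in mask(im,(0,150,50),(5,255,255),(270,220,345,260),8): print(s,k,np.round(onz("scene",*k,.103,C),3))
print("can label scene")
for s,k in mask(im,(20,100,60),(32,255,255),(290,215,345,280),15): print(s,k,np.round(onz("scene",*k,.05,C),3))
print("can label side")
for s,k in mask(D,(18,80,50),(34,255,255),(270,130,330,200),15): print(s,k,np.round(onz("side",*k,.05),3))
```

```text
t 34.57 tcp [0.4901 0.3209 0.3074] close -80.0 w 0.0368 F [1.5 0.9 1.3] q7 -2.05 grip 0.0
blue
(325, 215) 1303 ang -170.0 ext [0.066 0.018] mid [0.476 0.318]
orange
(259, 227) 1792 ang -179.7 ext [0.082 0.032] mid [0.446 0.379]
(238, 126) 3883 ang 142.9 ext [0.242 0.155] mid [0.546 0.4  ]
(546, 67) 1702 ang 115.0 ext [0.073 0.057] mid [0.674 0.118]
(81, 53) 958 ang 162.2 ext [0.087 0.04 ] mid [0.606 0.612]
cap
[288, 239, 8, 10, 57] [291.4, 243.9] [ 0.572 -0.096  0.103]
can label scene
[290, 215, 26, 17, 160] [299.5, 222.0] [0.515 0.026 0.05 ]
[322, 215, 21, 23, 67] [331.5, 226.3] [0.597 0.056 0.05 ]
[329, 233, 14, 15, 36] [334.7, 240.2] [0.63  0.015 0.05 ]
[302, 250, 20, 14, 173] [311.2, 257.0] [ 0.609 -0.066  0.05 ]
[304, 266, 7, 8, 17] [306.5, 269.6] [ 0.621 -0.107  0.05 ]
can label side
[297, 130, 21, 19, 199] [305.3, 136.8] [ 0.664 -0.299  0.05 ]
[294, 130, 36, 70, 1090] [317.1, 173.7] [ 0.527 -0.014  0.05 ]
[296, 171, 7, 6, 16] [299.5, 172.8] [ 0.58  -0.006  0.05 ]
```

Both tools lie in the tray: sleeve at (0.476, 0.318), handle at (0.446, 0.376), both at about 10°. I go to the bottle next, turning so the wrist camera faces away from the lamp.

apply_moves --pt "0 -0.2 0.3" --pt "0 -0.5 0.4" --pt "0 -0.7 0.4" --pt "0 -0.7 0.4" --yaw '[0.25,0.5,0.75,1.0]' --grip '[0.4,0.4,0.4,0.4]'

```text
clock: 35.05
ee_pos: [0.4893, 0.2452, 0.3402]
ee_rot: [[0.78, 0.626, -0.001], [0.626, -0.78, -0.002], [-0.002, 0.002, -1.0]]
ft_force: [1.0, -0.1, -0.6]
gripper_width: 0.0559
grip_force: 0.0
```

apply_moves --pt "0 -0.2 0" --pt "0 -0.5 0" --pt "0 -0.7 0" --pt "0 -0.7 0" --yaw '[0.25,0.5,0.75,1.0]' --grip '[0.4,0.4,0.4,0.4]'

```text
clock: 35.38
ee_pos: [0.4888, 0.1751, 0.3391]
ee_rot: [[0.385, 0.923, -0.002], [0.923, -0.385, -0.003], [-0.004, -0.001, -1.0]]
ft_force: [0.8, 0.1, -1.2]
gripper_width: 0.0607
grip_force: 0.0
```

apply_moves --pt "0 -0.2 0" --pt "0 -0.5 0" --pt "0 -0.7 0" --pt "0 -0.7 0" --yaw '[0.25,0.5,0.75,1.0]' --grip '[0.4,0.4,0.4,0.4]'

```text
clock: 35.72
ee_pos: [0.4884, 0.1052, 0.3392]
ee_rot: [[-0.105, 0.995, -0.003], [0.995, 0.105, -0.002], [-0.002, -0.003, -1.0]]
ft_force: [-0.1, 0.3, 0.2]
gripper_width: 0.0608
grip_force: 0.0
```

apply_moves --pt "0 -0.2 0" --pt "0 -0.5 0" --pt "0 -0.7 0" --pt "0 -0.7 0" --yaw '[0.25,0.5,0.75,1.0]' --grip '[0.4,0.4,0.4,0.4]'

```text
clock: 36.05
ee_pos: [0.4882, 0.0353, 0.3393]
ee_rot: [[-0.568, 0.823, -0.003], [0.823, 0.568, -0.002], [-0.0, -0.003, -1.0]]
ft_force: [0.7, -0.7, 0.2]
gripper_width: 0.0607
grip_force: 0.0
```

apply_moves --pt "0 -0.2 0" --pt "0 -0.5 0" --pt "0 -0.7 0" --pt "0 -0.7 0" --yaw '[0.25,0.5,0.75,1.0]' --grip '[0.4,0.4,0.4,0.4]'

```text
clock: 36.38
ee_pos: [0.4879, -0.0346, 0.3393]
ee_rot: [[-0.892, 0.453, -0.002], [0.453, 0.892, -0.002], [0.001, -0.003, -1.0]]
ft_force: [-0.6, -0.1, -0.6]
gripper_width: 0.0613
grip_force: 0.0
```

apply_moves --pt "0 -0.2 0" --pt "0 -0.5 0" --pt "0 -0.7 0" --pt "0 -0.7 0" --pt "0 -0.7 0" --yaw '[0.25,0.5,0.75,0.93,0.93]' --grip '[0.4,0.4,0.4,0.4,0.4]'

```text
clock: 36.8
ee_pos: [0.4881, -0.1014, 0.3393]
ee_rot: [[-1.0, 0.004, -0.003], [0.004, 1.0, -0.0], [0.003, -0.0, -1.0]]
ft_force: [-0.1, 0.0, -1.4]
gripper_width: 0.0609
grip_force: 0.0
```

Run:
```python
from h import *
st(); c=calibration("wrist"); w=shot("wrist","w12.png"); print(np.round(c["origin"],3))
print("cap");comps(w,"wrist",(0,150,60),(5,255,255),.108,60,c)
print("blue");comps(w,"wrist",(100,120,60),(125,255,255),.09,100,c)
print("label");comps(w,"wrist",(18,80,60),(34,255,255),.09,100,c)
print("green");comps(w,"wrist",(45,80,40),(75,255,255),.05,100,c)
```

```text
t 36.8 tcp [ 0.4881 -0.1014  0.3393] close 89.8 w 0.0609 F [-0.1  0.  -1.4] q7 1.7 grip 0.0
[ 0.409 -0.1    0.321]
cap
(329, 311) 488 ang 1.3 ext [0.027 0.019] mid [ 0.572 -0.095]
(611, 192) 7406 ang 25.4 ext [0.224 0.133] mid [0.478 0.211]
blue
(613, 181) 198 ang 9.7 ext [0.05 0.01] mid [0.46  0.222]
label
(488, 395) 151 ang -121.3 ext [0.046 0.022] mid [0.76  0.129]
(282, 330) 560 ang 90.6 ext [0.065 0.015] mid [ 0.61  -0.138]
(27, 365) 4145 ang -52.0 ext [0.695 0.21 ] mid [ 0.934 -0.819]
(447, 322) 2100 ang -89.1 ext [0.216 0.023] mid [0.608 0.024]
(361, 305) 208 ang -40.4 ext [0.023 0.022] mid [ 0.579 -0.063]
(268, 302) 148 ang 85.1 ext [0.02  0.011] mid [ 0.576 -0.149]
(613, 353) 3716 ang 41.4 ext [0.737 0.204] mid [0.874 0.495]
(327, 121) 105838 ang 91.7 ext [0.926 0.43 ] mid [ 0.428 -0.179]
green
(103, 175) 14423 ang 38.9 ext [0.227 0.212] mid [ 0.469 -0.352]
```

Run:
```python
from h import *
from scipy.optimize import fsolve
w=cv2.imread("pics/w12.png"); c=calibration("wrist"); h=cv2.cvtColor(w,cv2.COLOR_BGR2HSV)
def pw(p): return fsolve(lambda q:onz("wrist",q[0],q[1],p[2],c)[:2]-p[:2],[360,300])
for y in (-.05,-.035,-.02): print(y,np.round(pw(np.array([.596,y,.11]))))
m=cv2.inRange(h,(0,0,90),(180,60,255)); m[:240]=0; m=cv2.morphologyEx(m,cv2.MORPH_OPEN,np.ones((3,3)))
n,l,s,cc=cv2.connectedComponentsWithStats(m)
for i in range(1,n):
    if s[i][4]>60: print(s[i],np.round(cc[i]),np.round(onz("wrist",*cc[i],.11,c),3))
# hue/sat/val samples along row around can
for v in (295,305,315,325): print(v,[tuple(int(t) for t in h[v,u]) for u in range(340,420,8)])
```

```text
-0.05 [379. 332.]
-0.035 [395. 331.]
-0.02 [411. 329.]
[ 11 297  50  75 722] [ 32. 327.] [ 0.659 -0.512  0.11 ]
[368 307  33  17 359] [383. 317.] [ 0.579 -0.047  0.11 ]
295 [(9, 47, 71), (16, 49, 68), (17, 52, 69), (18, 50, 66), (13, 51, 70), (16, 43, 65), (18, 41, 62), (6, 40, 63), (15, 40, 63), (9, 30, 59)]
305 [(159, 123, 87), (110, 171, 177), (25, 94, 238), (22, 179, 111), (16, 39, 86), (16, 36, 91), (19, 128, 28), (9, 61, 42), (10, 61, 25), (17, 58, 31)]
315 [(2, 198, 230), (15, 126, 196), (15, 126, 193), (20, 93, 99), (14, 34, 97), (18, 36, 119), (18, 35, 94), (21, 34, 98), (21, 94, 27), (15, 76, 27)]
325 [(17, 141, 101), (16, 149, 99), (17, 146, 96), (17, 151, 93), (18, 156, 88), (18, 157, 86), (18, 154, 86), (19, 148, 88), (18, 149, 87), (18, 151, 86)]
```

apply_moves --pt "0 0 0.4" --pt "0 0 0.8" --pt "0.3 0.1 1.0" --pt "0.6 0.3 1.0" --pt "0.9 0.3 1.0" --pt "1.0 0.3 1.0" --yaw '[0,0,0,0,0,0]' --grip '[0.4,0.4,0.4,0.4,0.4,0.4]'

```text
clock: 37.35
ee_pos: [0.5915, -0.0667, 0.4396]
ee_rot: [[-1.0, 0.005, -0.0], [0.005, 1.0, 0.001], [0.0, 0.001, -1.0]]
ft_force: [-1.5, 0.1, -1.6]
gripper_width: 0.0609
grip_force: 0.0
```

apply_moves --pt "0.3 0 0" --pt "0.42 0 0" --pt "0.42 0 0" --pt "0.42 0 0" --yaw '[0,0,0,0]' --grip '[0.4,0.4,0.4,0.4]'

```text
clock: 37.68
ee_pos: [0.6306, -0.0694, 0.4393]
ee_rot: [[-1.0, 0.007, -0.003], [0.007, 1.0, -0.0], [0.003, -0.0, -1.0]]
ft_force: [-0.1, 0.2, -1.1]
gripper_width: 0.0613
grip_force: 0.0
```

Run:
```python
from h import *
st(); c=calibration("wrist"); w=shot("wrist","w13.png"); print(np.round(c["origin"],3)); h=cv2.cvtColor(w,cv2.COLOR_BGR2HSV)
print("cap");comps(w,"wrist",(0,150,60),(5,255,255),.108,60,c)
print("blue");comps(w,"wrist",(100,120,60),(125,255,255),.085,100,c)
m=cv2.inRange(h,(0,0,70),(180,70,255)); m=cv2.morphologyEx(m,cv2.MORPH_OPEN,np.ones((3,3)))
n,l,s,cc=cv2.connectedComponentsWithStats(m)
for i in range(1,n):
    if s[i][4]>150:
        x,y,W,H,A=s[i]; print("grey",s[i],np.round(cc[i]),np.round(onz("wrist",*cc[i],.11,c)[:2],3),"x/y ext",np.round(onz("wrist",cc[i][0],y,.1,c)[:2],3),np.round(onz("wrist",cc[i][0],y+H,.1,c)[:2],3),np.round(onz("wrist",x,cc[i][1],.1,c)[1],3),np.round(onz("wrist",x+W,cc[i][1],.1,c)[1],3))
```

```text
t 37.68 tcp [ 0.6306 -0.0694  0.4393] close 89.6 w 0.0613 F [-0.1  0.2 -1.1] q7 1.64 grip 0.0
[ 0.552 -0.068  0.421]
cap
(296, 132) 295 ang -39.3 ext [0.02  0.019] mid [ 0.574 -0.095]
(578, 89) 10407 ang 10.6 ext [0.208 0.163] mid [0.499 0.271]
blue
(53, 233) 320 ang 17.7 ext [0.104 0.017] mid [ 0.706 -0.506]
(564, 79) 329 ang 9.7 ext [0.056 0.017] mid [0.488 0.254]
grey [370   0  28  22 488] [383.   9.] [ 0.446 -0.006] x/y ext [ 0.431 -0.003] [ 0.457 -0.004] -0.018 0.012
grey [ 361   34   43   33 1252] [382.  50.] [ 0.49  -0.008] x/y ext [ 0.471 -0.006] [ 0.507 -0.006] -0.028 0.017
grey [554  39  12  20 184] [560.  48.] [0.454 0.223] x/y ext [0.438 0.234] [0.465 0.232] 0.222 0.245
grey [562 100  13  40 431] [568. 120.] [0.543 0.24 ] x/y ext [0.517 0.248] [0.569 0.253] 0.239 0.265
grey [ 331  133   41   42 1365] [350. 154.] [ 0.597 -0.04 ] x/y ext [ 0.577 -0.039] [ 0.621 -0.039] -0.059 -0.016
grey [  14  206   48   70 1733] [ 37. 239.] [ 0.709 -0.527] x/y ext [ 0.656 -0.515] [ 0.788 -0.583] -0.624 -0.467
grey [564 247  36  17 399] [583. 254.] [0.735 0.327] x/y ext [0.728 0.334] [0.759 0.348] 0.291 0.391
grey [216 250  26  21 337] [226. 258.] [ 0.716 -0.181] x/y ext [ 0.71  -0.183] [ 0.739 -0.187] -0.198 -0.165
grey [ 269  250  107   24 2316] [323. 262.] [ 0.719 -0.068] x/y ext [ 0.709 -0.068] [ 0.741 -0.068] -0.132 -0.006
grey [404 251  26  20 336] [418. 258.] [0.717 0.043] x/y ext [0.713 0.045] [0.74  0.049] 0.028 0.061
grey [ 244  278  141   19 1637] [312. 287.] [ 0.753 -0.081] x/y ext [ 0.746 -0.082] [ 0.774 -0.082] -0.167 0.008
grey [ 23 287  35  37 622] [ 38. 303.] [ 0.844 -0.601] x/y ext [ 0.812 -0.592] [ 0.914 -0.66 ] -0.688 -0.544
grey [ 260  297  129   17 1623] [333. 304.] [ 0.778 -0.056] x/y ext [ 0.774 -0.056] [ 0.801 -0.056] -0.149 0.016
```

Overhead, the bottle is at (0.574, -0.095) and the can at (0.597, -0.038), which leaves only a 17 mm gap. I grip the bottle with the closing line at 110°, so neither finger goes between them.

apply_moves --pt "-0.3 -0.1 0" --pt "-0.56 -0.26 0" --pt "-0.56 -0.26 0" --pt "-0.56 -0.26 -0.2" --pt "-0.56 -0.26 -0.5" --pt "-0.56 -0.26 -0.8" --pt "-0.56 -0.26 -1.0" --pt "-0.56 -0.26 -1.0" --pt "-0.56 -0.26 -1.0" --yaw '[0.2,0.45,0.71,0.71,0.71,0.71,0.71,0.71,0.71]' --grip '[0.25,0.25,0.25,0.25,0.25,0.25,0.25,0.25,0.25]'

```text
clock: 38.48
ee_pos: [0.5737, -0.096, 0.3407]
ee_rot: [[-0.94, -0.341, -0.002], [-0.341, 0.94, 0.0], [0.002, 0.001, -1.0]]
ft_force: [0.3, 0.5, 1.3]
gripper_width: 0.0546
grip_force: 0.0
```

Run:
```python
from h import *
st()
```

```text
t 38.48 tcp [ 0.5737 -0.096   0.3407] close 110.0 w 0.0546 F [0.3 0.5 1.3] q7 2.04 grip 0.0
```

apply_moves --pt "0 0 -0.25" --pt "0 0 -0.5" --pt "0 0 -0.75" --pt "0 0 -1.0" --pt "0 0 -1.0" --pt "0 0 -1.0" --pt "0 0 -1.0" --pt "0 0 -1.0" --pt "0 0 -1.0" --pt "0 0 -1.0" --pt "0 0 -1.0" --pt "-0.1 -0.1 -0.9" --pt "-0.3 -0.2 -0.6" --pt "-0.5 -0.3 -0.3" --pt "-0.7 -0.4 0" --pt "-0.7 -0.4 0" --yaw '[0,0,0,0,0,0,0,0,0,0,0,0,0,0,0,0]' --grip '[0.25,0.25,0.25,0.25,0.25,-1,-1,-1,-1,-1,-1,-1,-1,-1,-1,-1]'

```text
clock: 39.82
ee_pos: [0.5031, -0.1394, 0.3477]
ee_rot: [[-0.941, -0.338, 0.008], [-0.338, 0.941, -0.002], [-0.007, -0.005, -1.0]]
ft_force: [2.1, -0.9, -1.7]
gripper_width: 0.0432
grip_force: 29.9
```

Run:
```python
from h import *
st(); c=calibration("wrist"); w=shot("wrist","w14.png"); h=cv2.cvtColor(w,cv2.COLOR_BGR2HSV)
m=cv2.inRange(h,(45,80,40),(75,255,255)); k=max(cv2.findContours(m,0,2)[0],key=cv2.contourArea)
for p in cv2.approxPolyDP(cv2.convexHull(k),4,True)[:,0]: print(p,np.round(onz("wrist",*p,.05,c)[:2],3))
```

```text
t 39.82 tcp [ 0.5031 -0.1394  0.3477] close 109.8 w 0.0432 F [ 2.1 -0.9 -1.7] q7 2.12 grip 29.9
[188   5] [ 0.372 -0.323]
[206  17] [ 0.381 -0.299]
[190 198] [ 0.555 -0.263]
[166 211] [ 0.578 -0.287]
[ 84 195] [ 0.602 -0.405]
[ 81 109] [ 0.503 -0.426]
[91 16] [ 0.399 -0.448]
```

apply_moves --pt "0 -0.25 0" --pt "0.1 -0.5 0" --pt "0.1 -0.8 0" --pt "0.1 -0.8 0" --yaw '[-0.15,-0.3,-0.52,-0.52]' --grip '[-1,-1,-1,-1]'

```text
clock: 40.2
ee_pos: [0.514, -0.2214, 0.3406]
ee_rot: [[-0.997, -0.077, -0.0], [-0.077, 0.997, -0.003], [0.0, -0.003, -1.0]]
ft_force: [-1.8, -0.8, -2.0]
gripper_width: 0.0427
grip_force: 29.9
```

apply_moves --pt "0 -0.25 0" --pt "0.1 -0.5 0" --pt "0.1 -0.8 0" --pt "0.1 -0.8 0" --yaw '[0,0,0,0]' --grip '[-1,-1,-1,-1]'

```text
clock: 40.53
ee_pos: [0.5237, -0.3013, 0.3403]
ee_rot: [[-0.996, -0.084, -0.001], [-0.084, 0.996, -0.003], [0.001, -0.003, -1.0]]
ft_force: [-0.7, -0.5, -1.1]
gripper_width: 0.0431
grip_force: 29.9
```

apply_moves --pt "0.1 -0.25 0" --pt "0.14 -0.5 0" --pt "0.14 -0.6 0" --pt "0.14 -0.6 0" --pt "0.14 -0.6 0" --pt "0.14 -0.6 0" --yaw '[0,0,0,0,0,0]' --grip '[-1,-1,-1,-1,-1,-1]'

```text
clock: 41.03
ee_pos: [0.5389, -0.3547, 0.3404]
ee_rot: [[-0.996, -0.09, -0.0], [-0.09, 0.996, 0.001], [0.0, 0.001, -1.0]]
ft_force: [0.0, -0.2, -0.3]
gripper_width: 0.0429
grip_force: 29.9
```

Run:
```python
from h import *
st()
```

```text
t 41.03 tcp [ 0.5389 -0.3547  0.3404] close 95.2 w 0.0429 F [ 0.  -0.2 -0.3] q7 2.27 grip 29.9
```

apply_moves --pt "0 0 -0.3" --pt "0 0 -0.6" --pt "0 0 -0.85" --pt "0 0 -0.95" --pt "0 0 -0.95" --pt "0 0 -0.95" --pt "0 0 -0.95" --pt "0 0 -0.95" --pt "0 0 -0.95" --pt "0 0 -0.95" --pt "0 0 -0.95" --pt "0 0 -0.6" --pt "0 0 -0.2" --pt "0 0 0" --pt "0 0 0" --yaw '[0,0,0,0,0,0,0,0,0,0,0,0,0,0,0]' --grip '[-1,-1,-1,-1,-1,-1,0.5,0.5,0.5,0.5,0.5,0.5,0.5,0.5,0.5]'

```text
clock: 42.28
ee_pos: [0.5395, -0.3572, 0.3468]
ee_rot: [[-0.996, -0.089, 0.008], [-0.089, 0.996, -0.004], [-0.007, -0.005, -1.0]]
ft_force: [0.0, -1.0, 0.8]
gripper_width: 0.0649
grip_force: 0.0
```

apply_moves --pt "-0.1 0.3 0" --pt "-0.1 0.6 0" --pt "-0.1 1.0 0" --pt "-0.1 1.0 0" --yaw '[0,-0.1,-0.17,-0.17]' --grip '[0.4,0.4,0.4,0.4]'

```text
clock: 42.62
ee_pos: [0.5299, -0.2485, 0.3404]
ee_rot: [[-1.0, -0.01, 0.0], [-0.01, 1.0, 0.004], [-0.0, 0.004, -1.0]]
ft_force: [1.6, 0.9, -0.5]
gripper_width: 0.0614
grip_force: 0.0
```

apply_moves --pt "0 0.3 0" --pt "0 0.6 0" --pt "0 1.0 0" --pt "0 1.0 0" --yaw '[0,0,0,0]' --grip '[0.4,0.4,0.4,0.4]'

```text
clock: 42.95
ee_pos: [0.5294, -0.1484, 0.3404]
ee_rot: [[-1.0, -0.013, -0.0], [-0.013, 1.0, 0.004], [0.0, 0.004, -1.0]]
ft_force: [1.7, 1.3, 0.2]
gripper_width: 0.0608
grip_force: 0.0
```

apply_moves --pt "0 0.3 0" --pt "0 0.6 0" --pt "0 1.0 0" --pt "0.2 1.0 0" --pt "0.3 1.0 0" --pt "0.3 1.0 0" --yaw '[0,0,0,0,0,0]' --grip '[0.4,0.4,0.4,0.4,0.4,0.4]'

```text
clock: 43.45
ee_pos: [0.56, -0.0561, 0.3405]
ee_rot: [[-1.0, -0.005, 0.001], [-0.005, 1.0, -0.001], [-0.001, -0.001, -1.0]]
ft_force: [-0.4, -1.0, -0.3]
gripper_width: 0.0607
grip_force: 0.0
```

Run:
```python
from h import *
st(); im=shot("scene","s15.png"); C=calibration("scene")
for s,k in mask(im,(0,150,50),(5,255,255),(180,260,280,340),8): print("cap",s,k,np.round(onz("scene",*k,.108,C),3))
D=shot("side","d15.png")
for s,k in mask(D,(0,120,50),(6,255,255),(270,60,420,200),6): print("side cap",s,k,np.round(onz("side",*k,.108),3))
c=calibration("wrist"); w=shot("wrist","w15.png"); h=cv2.cvtColor(w,cv2.COLOR_BGR2HSV)
print("cap w");comps(w,"wrist",(0,150,60),(5,255,255),.111,60,c)
```

```text
t 43.45 tcp [ 0.56   -0.0561  0.3405] close 90.3 w 0.0607 F [-0.4 -1.  -0.3] q7 1.63 grip 0.0
cap [204, 306, 9, 12, 86] [208.2, 311.1] [ 0.535 -0.355  0.108]
side cap [341, 118, 4, 4, 14] [342.4, 119.5] [ 0.538 -0.358  0.108]
cap w
(30, 193) 149 ang 107.8 ext [0.022 0.019] mid [ 0.537 -0.358]
(606, 143) 11743 ang 13.5 ext [0.195 0.135] mid [0.491 0.229]
```

The bottle stands in the caddy at (0.537, -0.357), with the cap at the right height in three views. Now the can.

apply_moves --pt "0.37 0.18 0" --pt "0.37 0.18 0" --pt "0.37 0.18 -0.25" --pt "0.37 0.18 -0.5" --pt "0.37 0.18 -0.75" --pt "0.37 0.18 -1.0" --pt "0.37 0.18 -1.0" --pt "0.37 0.18 -1.0" --pt "0.37 0.18 -1.0" --pt "0.37 0.18 -1.0" --pt "0.37 0.18 -1.0" --pt "0.37 0.18 -1.0" --pt "0.37 0.18 -1.0" --pt "0.37 0.18 -1.0" --yaw '[0,0,0,0,0,0,0,0,0,0,0,0,0,0]' --grip '[0.4,0.4,0.4,0.4,0.4,0.4,0.4,0.4,-1,-1,-1,-1,-1,-1]'

```text
clock: 44.77
ee_pos: [0.5962, -0.0383, 0.2422]
ee_rot: [[-1.0, -0.004, 0.002], [-0.004, 1.0, -0.0], [-0.002, -0.0, -1.0]]
ft_force: [0.3, -1.3, 6.9]
gripper_width: 0.0432
grip_force: 29.9
```

Run:
```python
from h import *
st()
```

```text
t 44.77 tcp [ 0.5962 -0.0383  0.2422] close 90.2 w 0.0432 F [ 0.3 -1.3  6.9] q7 1.62 grip 29.9
```

apply_moves --pt "0 0 0.1" --pt "-0.1 0 0.3" --pt "-0.3 0 0.6" --pt "-0.5 0 0.9" --pt "-0.6 0 1.0" --pt "-0.6 0 1.0" --yaw '[0,0,0,0,0,0]' --grip '[-1,-1,-1,-1,-1,-1]'

```text
clock: 45.27
ee_pos: [0.5347, -0.0383, 0.3445]
ee_rot: [[-1.0, -0.004, 0.004], [-0.004, 1.0, 0.001], [-0.004, 0.001, -1.0]]
ft_force: [1.1, -0.2, -2.1]
gripper_width: 0.0436
grip_force: 29.9
```

apply_moves --pt "-0.2 -0.3 0.1" --pt "-0.4 -0.6 0.1" --pt "-0.4 -0.85 0.1" --pt "-0.4 -0.85 0.1" --yaw '[0,0,0,0]' --grip '[-1,-1,-1,-1]'

```text
clock: 45.6
ee_pos: [0.4943, -0.1284, 0.3504]
ee_rot: [[-1.0, 0.002, -0.001], [0.002, 1.0, -0.002], [0.001, -0.002, -1.0]]
ft_force: [-0.8, 0.5, -2.3]
gripper_width: 0.0434
grip_force: 29.9
```

apply_moves --pt "-0.2 -0.3 0" --pt "-0.4 -0.6 0" --pt "-0.4 -0.85 0" --pt "-0.4 -0.85 0" --yaw '[0,0,0,0]' --grip '[-1,-1,-1,-1]'

```text
clock: 45.93
ee_pos: [0.4542, -0.213, 0.3503]
ee_rot: [[-1.0, 0.002, -0.001], [0.002, 1.0, -0.002], [0.001, -0.002, -1.0]]
ft_force: [-0.4, 1.1, -0.9]
gripper_width: 0.0434
grip_force: 29.9
```

apply_moves --pt "-0.1 -0.3 0" --pt "-0.19 -0.6 0" --pt "-0.19 -0.85 0" --pt "-0.19 -0.85 0" --yaw '[0,0,0,0]' --grip '[-1,-1,-1,-1]'

```text
clock: 46.27
ee_pos: [0.4356, -0.2976, 0.3502]
ee_rot: [[-1.0, 0.001, -0.001], [0.001, 1.0, -0.002], [0.001, -0.002, -1.0]]
ft_force: [-0.6, 0.4, -2.2]
gripper_width: 0.0433
grip_force: 29.9
```

apply_moves --pt "0 -0.3 0" --pt "0 -0.6 0" --pt "0 -0.83 0" --pt "0 -0.83 0" --pt "0 -0.83 0" --pt "0 -0.83 0" --yaw '[0,0,0,0,0,0]' --grip '[-1,-1,-1,-1,-1,-1]'

```text
clock: 46.77
ee_pos: [0.4373, -0.3753, 0.3498]
ee_rot: [[-1.0, -0.005, -0.001], [-0.005, 1.0, 0.001], [0.001, 0.001, -1.0]]
ft_force: [0.4, -0.1, -2.4]
gripper_width: 0.0434
grip_force: 29.9
```

Run:
```python
from h import *
st()
```

```text
t 46.77 tcp [ 0.4373 -0.3753  0.3498] close 90.3 w 0.0434 F [ 0.4 -0.1 -2.4] q7 2.3 grip 29.9
```

apply_moves --pt "0 0 -0.3" --pt "0 0 -0.6" --pt "0 0 -0.85" --pt "0 0 -1.0" --pt "0 0 -1.0" --pt "0 0 -1.0" --yaw '[0,0,0,0,0,0]' --grip '[-1,-1,-1,-1,-1,-1]'

```text
clock: 47.27
ee_pos: [0.4371, -0.375, 0.2504]
ee_rot: [[-1.0, -0.006, -0.001], [-0.006, 1.0, 0.001], [0.001, 0.001, -1.0]]
ft_force: [-0.1, -0.2, -1.8]
gripper_width: 0.0435
grip_force: 30.0
```

apply_moves --pt "0 0 -0.02" --pt "0 0 -0.02" --pt "0 0 -0.02" --pt "0 0 -0.02" --pt "0 0 -0.02" --pt "0 0 -0.02" --pt "0 0 -0.02" --pt "0 0 -0.02" --pt "0 0 0.2" --pt "0 0 0.6" --pt "0 0 1.0" --pt "0 0 1.0" --yaw '[0,0,0,0,0,0,0,0,0,0,0,0]' --grip '[-1,-1,0.45,0.45,0.45,0.45,0.45,0.45,0.45,0.45,0.45,0.45]'

```text
clock: 48.27
ee_pos: [0.4377, -0.3778, 0.3586]
ee_rot: [[-1.0, -0.003, 0.009], [-0.003, 1.0, -0.006], [-0.009, -0.006, -1.0]]
ft_force: [0.9, -1.5, 0.6]
gripper_width: 0.063
grip_force: 0.0
```

apply_moves --pt "0 0.4 0.2" --pt "0 0.8 0.2" --pt "0 1.0 0.2" --pt "0 1.0 0.2" --yaw '[0,0,0,0]' --grip '[0.45,0.45,0.45,0.45]'

```text
clock: 48.6
ee_pos: [0.4375, -0.2714, 0.3711]
ee_rot: [[-1.0, -0.01, 0.001], [-0.01, 1.0, 0.002], [-0.001, 0.002, -1.0]]
ft_force: [1.1, -0.1, -0.8]
gripper_width: 0.0632
grip_force: 0.0
```

apply_moves --pt "0 0.4 0" --pt "0 0.8 0" --pt "0 1.0 0" --pt "0 1.0 0" --pt "0 1.0 0" --yaw '[0,0,0,0,0]' --grip '[0.45,0.45,0.45,0.45,0.45]'

```text
clock: 49.02
ee_pos: [0.4367, -0.1755, 0.3709]
ee_rot: [[-1.0, -0.006, 0.001], [-0.006, 1.0, -0.0], [-0.001, -0.0, -1.0]]
ft_force: [0.1, -0.7, -0.3]
gripper_width: 0.0632
grip_force: 0.0
```

Run:
```python
from h import *
st(); c=calibration("wrist"); w=shot("wrist","w16.png"); h=cv2.cvtColor(w,cv2.COLOR_BGR2HSV)
im=shot("scene","s16.png"); D=shot("side","d16.png"); C=calibration("scene")
for s,k in mask(im,(0,150,50),(5,255,255),(150,260,280,340),8): print("cap",s,k,np.round(onz("scene",*k,.108,C),3))
m0=cv2.imread("pics/scene0.png")
for s,k in mask(im,(22,100,60),(33,255,255),(135,270,260,380),15): print("can label",s,k,np.round(onz("scene",*k,.055,C),3))
m=cv2.inRange(h,(0,0,70),(180,70,255)); n,l,s,cc=cv2.connectedComponentsWithStats(m)
for i in range(1,n):
    if s[i][4]>150: print("grey w",s[i],np.round(onz("wrist",*cc[i],.115,c)[:2],3))
print("grey scene",[(s,k,np.round(onz("scene",*k,.115,C),3).tolist()) for s,k in mask(im,(0,0,80),(180,70,255),(135,260,240,350),30)])
# bystanders: compare before/after patches
for n,b in dict(jar=(356,210,382,245),drip=(358,245,428,318),lampfoot=(330,255,362,345),lampbar=(296,225,320,250),meter=(246,204,300,244)).items():
    x0,y0,x1,y1=b; print(n,round(float(cv2.absdiff(m0[y0:y1,x0:x1],im[y0:y1,x0:x1]).mean()),1))
print("orange scene");comps(im,"scene",(5,150,70),(16,255,255),.0195,60)
```

```text
t 49.02 tcp [ 0.4367 -0.1755  0.3709] close 90.4 w 0.0632 F [ 0.1 -0.7 -0.3] q7 1.86 grip 0.0
cap [204, 306, 9, 12, 87] [208.2, 311.0] [ 0.534 -0.354  0.108]
can label [135, 291, 6, 9, 16] [137.4, 294.6] [ 0.332 -0.376  0.055]
can label [160, 306, 25, 25, 266] [173.7, 320.0] [ 0.453 -0.385  0.055]
can label [250, 313, 8, 10, 17] [254.2, 318.2] [ 0.601 -0.29   0.055]
can label [242, 358, 17, 18, 34] [248.8, 366.4] [ 0.662 -0.391  0.055]
grey w [203  87  67   6 192] [ 0.342 -0.24 ]
grey w [118  94 126  19 479] [ 0.348 -0.29 ]
grey w [441 102 111  13 335] [ 0.348 -0.03 ]
grey w [482 159   9  29 163] [ 0.405 -0.034]
grey w [156 165  21  31 167] [ 0.411 -0.305]
grey w [  97  179   51   50 1873] [ 0.435 -0.363]
grey w [ 453  201   44   33 1167] [ 0.446 -0.04 ]
grey w [608 228   9  34 164] [0.488 0.189]
grey w [204 274  18  20 211] [ 0.514 -0.279]
grey w [ 238  274  198   24 3090] [ 0.512 -0.163]
grey w [  23  286   42   85 1249] [ 0.61  -0.579]
grey scene [([157, 290, 21, 25, 397], [166.9, 301.3], [0.447, -0.384, 0.115]), ([202, 320, 22, 25, 297], [213.7, 334.6], [0.586, -0.397, 0.115]), (
[... 281 characters left out ...]
0.097 0.053] mid [0.439 0.375]
(269, 135) 160 ang 36.8 ext [0.083 0.052] mid [0.174 0.363]
(471, 157) 1150 ang -14.0 ext [0.204 0.188] mid [0.796 0.63 ]
(418, 138) 171 ang -26.5 ext [0.109 0.049] mid [0.61  0.609]
(514, 104) 124 ang -93.0 ext [0.143 0.025] mid [0.832 1.008]
(492, 28) 3000 ang -65.0 ext [0.653 0.412] mid [0.555 1.705]
(596, 64) 11570 ang -81.9 ext [1.521 0.429] mid [1.002 1.672]
(540, 30) 237 ang -82.9 ext [0.778 0.02 ] mid [0.742 1.822]
(418, 7) 471 ang -97.7 ext [0.388 0.215] mid [0.117 1.726]
(220, 3) 148 ang -1.3 ext [0.216 0.099] mid [-0.793  1.274]
(178, 12) 117 ang -30.8 ext [0.393 0.05 ] mid [-0.887  1.059]
(144, 18) 326 ang -31.0 ext [0.53  0.105] mid [-0.995  0.915]
```

Run:
```python
from h import *
a=cv2.imread("pics/scene0.png",0);b=cv2.imread("pics/s16.png",0)
for n,(x0,y0,x1,y1) in dict(jar=(356,212,382,243),drip=(362,248,424,316),foot=(334,312,362,344),foot2=(402,225,428,250),post=(340,262,356,300),barend=(297,228,322,250),barfar=(372,148,400,170),meter=(248,206,299,242),ref_driver=(432,190,470,212),ref_orange=(440,130,510,175)).items():
    r=cv2.matchTemplate(b[y0-8:y1+8,x0-8:x1+8],a[y0:y1,x0:x1],cv2.TM_CCOEFF_NORMED); _,v,_,p=cv2.minMaxLoc(r); print(n,round(v,2),"shift",p[0]-8,p[1]-8)
```

```text
jar 1.0 shift 0 0
drip 1.0 shift 0 0
foot 1.0 shift 0 0
foot2 1.0 shift 0 0
post 0.99 shift 0 0
barend 1.0 shift 0 0
barfar 1.0 shift 0 0
meter 1.0 shift 0 0
ref_driver 1.0 shift 0 0
ref_orange 1.0 shift 0 0
```

Nothing else has moved. The can's top is at (0.437, -0.37) and its label is upright. I hand the job in.

```bash
python3 -c "
from bench import arm
print(arm.close_job())"
```

```text
the job is handed in; nothing more can be done
None
```

I handed the job in at about 49 s: screwdriver and spanner in the red tray, bottle and can upright in separate caddy compartments, and the lamp, jar, multimeter and drip tray unmoved in the last camera check. I swept the bottle and can out from under the lamp with the screwdriver's blade before laying it down; the hand-in returned no verdict.

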